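Load the bush-holding fixture and lock it with the folding crank

TASK

Put every flanged steel bush away in the holding fixture and lock it: swing the folded crank handle upright, wind the crank anticlockwise as far as it goes so that the keeper bar backs off fully, slide each bush standing upright into a slot of its own until it is fully home with its flange under the slotted plate, then wind the crank all the way back so that the keeper bar shuts in front of the flanges, and fold the handle flat again. Wind only with the handle swung up, and leave the other things on the bench where they are.

Things in the scene. Friction and masses are not known exactly. Their poses are not given: they have to be found in the camera images.
- fixture: The fixed bush-holding fixture: low dark steel deck (top 12 mm above the bench, x = -115 to 80 mm) under a slotted plate, and a grey gearbox with a crank at its +y end (y = 165 to 305 mm, top 50 mm up). Origin on the bench at the plate's near edge, mid-row; x points away from the robot into the slots, y along the row to the gearbox, z up. Its place and yaw vary.
- plate (a point): Middle of the slotted plate's near edge, on its top (fixture x = 0, y = 0, z = 30 mm). Bright steel, 6 mm thick, underside 12 mm above the deck, y = -156 to 156 mm, tooth tips rounded (radius 16 mm). Four slots open towards fixture -x, 38 mm wide, 42 mm deep, at y = -105, -35, 35, 105 mm. A bush is set on the deck in front of a slot, about 45 mm before the plate, then slid to +x.
- keeper: The aluminium keeper bar across the front of the row of slots, 16 mm thick, 28 mm high (top 42 mm above the bench), as long as the row. Origin at its middle, on the deck, 8 mm behind its far face. It slides along the fixture's x: far face at x = -6 mm when shut, -90 mm when fully open. Moved only by the crank, 15 mm per rad.
- slot1 (a point): On the deck top, the centre of a bush that is fully home in slot 1 (fixture x = 26.5 mm, y = -105 mm, z = 12 mm).
- slot2 (a point): On the deck top, the centre of a bush that is fully home in slot 2 (fixture x = 26.5 mm, y = -35 mm, z = 12 mm).
- slot3 (a point): On the deck top, the centre of a bush that is fully home in slot 3 (fixture x = 26.5 mm, y = 35 mm, z = 12 mm).
- slot4 (a point): On the deck top, the centre of a bush that is fully home in slot 4 (fixture x = 26.5 mm, y = 105 mm, z = 12 mm).
- crank_axis (a point): On the crank's vertical axis, at the height of the handle's hinge: fixture x = 0, y = 235 mm, 99 mm above the bench.
- handle_grip (a point): On the centre line of the crank handle, 55 mm from its hinge: a good place to pinch. The handle is a black round sleeve, 22 mm diameter, free to spin on its pin, 16 to 75 mm from the hinge, which is 65 mm from the crank axis at the outer end of the steel arm (14 mm wide, top 86 mm up). Folded it lies level along the arm, pointing inwards over the axis; unfolded it stands upright.
- handle (a joint): Fold angle of the crank handle, rad: 0 folded flat on the arm, 1.57 upright at its stop. The hinge is level and tangential to the crank's circle; it is stiff (0.15 N m) and stays where it is left.
- crank (a joint): Crank angle, rad: 0 with the keeper shut and the arm pointing to the fixture's -x (towards the robot), grows anticlockwise seen from above, stop at 5.6 with the keeper fully open. Turning takes 0.45 N m (about 7 N at the handle); it stays where it is left.
- bush1: A flanged steel bush, 0.2 to 0.4 kg, standing upright on its flange: flange 54 mm diameter, 8 mm thick, barrel above it 30 mm diameter, 88 mm high over all. Origin at the centre of its underside, z up along the barrel. From two to four of these are present; the rest are absent (None from the start).
- bush2: A flanged steel bush, 0.2 to 0.4 kg, standing upright on its flange: flange 54 mm diameter, 8 mm thick, barrel above it 30 mm diameter, 88 mm high over all. Origin at the centre of its underside, z up along the barrel. From two to four of these are present; the rest are absent (None from the start).
- bush3: A flanged steel bush, 0.2 to 0.4 kg, standing upright on its flange: flange 54 mm diameter, 8 mm thick, barrel above it 30 mm diameter, 88 mm high over all. Origin at the centre of its underside, z up along the barrel. From two to four of these are present; the rest are absent (None from the start).
- bush4: A flanged steel bush, 0.2 to 0.4 kg, standing upright on its flange: flange 54 mm diameter, 8 mm thick, barrel above it 30 mm diameter, 88 mm high over all. Origin at the centre of its underside, z up along the barrel. From two to four of these are present; the rest are absent (None from the start).
- plain_sleeve: A plain brass sleeve without a flange, 48 mm diameter, 70 mm high, standing: not part of the job, to be left alone. Origin under its centre.
- wrench: A spanner 190 mm long lying on the bench, to be left alone.
- screwdriver: A screwdriver 200 mm long lying on the bench, to be left alone.
- spring: A coil spring about 90 mm long and 37 mm in diameter lying on the bench, to be left alone.
Not all that is in view belongs to the job. What is shaped like the bush2 but blue or red is not meant.

How it is judged:
On the way, in this order (a step that is already met when the one before it is completed fails the run):
1. the crank handle is swung upright with the crank still at its shut end (value of joint handle above 1.35 rad and value of joint crank below 0.4 rad), for 0.2 s.
2. the crank is wound open: the keeper bar is fully backed off (value of joint crank above 5.3 rad), for 0.2 s.
3. every bush stands fully home in a slot, flange under the plate, and is let go (x of bush1 in the frame of fixture between 0.018 and 0.035 m and z of bush1 in the frame of fixture between 0.008 and 0.018 m and y of bush1 in the frame of fixture between -0.125 and 0.125 m and angle between each of bush1, bush2, bush3, bush4's own z axis and vertical below 0.12 rad and x of bush2 in the frame of fixture between 0.018 and 0.035 m and z of bush2 in the frame of fixture between 0.008 and 0.018 m and y of bush2 in the frame of fixture between -0.125 and 0.125 m and x of bush3 in the frame of fixture between 0.018 and 0.035 m and z of bush3 in the frame of fixture between 0.008 and 0.018 m and y of bush3 in the frame of fixture between -0.125 and 0.125 m and x of bush4 in the frame of fixture between 0.018 and 0.035 m and z of bush4 in the frame of fixture between 0.008 and 0.018 m and y of bush4 in the frame of fixture between -0.125 and 0.125 m and contact force between the fingers and bush1 below 0.3 N and contact force between the fingers and bush2 below 0.3 N and contact force between the fingers and bush3 below 0.3 N and contact force between the fingers and bush4 below 0.3 N), for 0.2 s.
4. the crank is wound back: the keeper bar is shut (value of joint crank below 0.25 rad and value of joint handle above 1 rad), for 0.2 s.
At the end, for the whole second after the job is handed in: Every bush present stands upright (within 7 degrees) on the deck in a slot, fully home (its centre no more than 8.5 mm short of the home point), at rest; the crank is back within 0.3 rad of shut and the handle is folded to within 0.3 rad of flat (all of step 3 and value of joint each of crank, handle below 0.3 rad and linear speed of each of bush1, bush2, bush3, bush4 below 0.02 m/s); the robot touches nothing.
It fails at once if the crank is wound with its handle folded (value of joint crank above 0.6 rad and value of joint handle below 0.8 rad).
It fails at once if another thing on the bench is moved more than 3 cm (distance of any of plain_sleeve, wrench, screwdriver, spring from where it was at the start of the episode above 0.03 m).
Of bush1, bush2, bush3, bush4 only 2 to 4 are there at a start; the rules pass over those that are not, and their reading is None.
At some moment in a run one of bush1, bush2, bush3, bush4 may be knocked a few centimetres aside while the robot is not near it.
It also fails if it takes over 210 s, if anything falls off the work surface, if the arm or the gripper's body presses on something with over 40 N, if the wrist force passes 120 N, or if a joint passes its speed limit or range.

ROBOT

A 7-joint arm with a two-finger parallel gripper is mounted at the origin on the work surface. World frame = base frame: x ahead of the robot, y to its left, z up, the work surface at z = 0. Lengths are in m, angles in rad, forces in N, time in s.
With the tool pointing down it reaches from about 0.425 to 1.025 m from the base axis. Payload 9.4 kg.
Tool frame: the origin (TCP) lies at the centre of the arm's flange, where the gripper is bolted on; the fingertips stand 186 mm ahead of it and the grasp point (between the pads) lies 167 mm ahead of it; z points along the fingers, y is the line along which they close (so a half turn about z gives the same grasp; the last joint's range is limited). The gripper opens to 93 mm and grips with 3 to 60 N. Pads are 15 mm wide; open, the fingers measure 128 mm over their backs; the gripper's body (75 mm by 188 mm) begins 65 mm behind the grasp point.
Start: joints at [-1.382, 0.599, -0.003, 1.599, 0.002, 0.943, -0.08], TCP at [0.19, 0.7, 0.405] pointing down, gripper open.
Joint ranges: [-2.57, 2.57], [-0.35, 1.97], [-1.29, 1.29], [0.11, 2.56], [-1.05, 4.19], [0.11, 1.86], [-2.63, 2.63]. Speed limits (rad/s): [2.22, 2.22, 3.01, 3.01, 3.14, 3.14, 3.14].

INTERFACE

Orientations are given as a 3x3 rotation matrix whose columns are the frame's x, y, z axes.
In Python, from bench import monitor, cams, env, models gives the robot as it stands. The module is installed in compiled form; this text tells all that it offers.
- The arm moves only by the tool jog_arm, never from a script. Its argument "moves" is a list of rows, each an object with "slide": the shift along the tool's x, y, z in m, a list of three; "spin": the turn about the tool's z in rad; "fingers": the gripper's target within -1 to 1 (fully open at 1, half-way at 0, shut at -1). In form: [{"slide": [tx, ty, tz], "spin": spin, "fingers": fingers}, ...]. A call has 1 to 12 rows; each row shifts and turns the commanded pose from where the row before left it, along the tool's axes as they then stand; what a row does not reach is not made up. A row lasts 1/8 s, in which the tool goes at most 62.5 mm and 10.7 degrees, less where a joint would pass 70% of its speed; a pose out of reach is approached as far as the arm can. A call with a gripper value outside its range is refused whole. The fingers move at their own pace and stop on an object; "squeeze" is the grip in N (left out, the last holds). Time passes only in rows, so rows that do not move let the fingers close. It gives the time, the measured TCP pose, the force, the opening and the grip force at its end, in the units of the state.
- monitor.state(): the state, without advancing time (a new reading comes with each control period).
- cams.capture(name): name is "side" or "top" or "wrist"; returns a dict with "color" (384x512x3 uint8, blue, green, red), "camera_matrix" (3x3 intrinsics, pixels), "extrinsics" (4x4, takes a point from camera to world coordinates). Camera axes: x right, y down, z forward; pixel columns grow to the right and rows downward; lengths in m; the calibration is good to about 2 mm. A picture is of the moment at which its call begins. There is no depth.
- env.sign_off(): hands the job in; it is judged then, once.
Trained networks look in a picture, given as the dict that the camera call returned (one of the last four; its "shot" number tells which), for a name from the list of things; names that differ only in an ending like _2 or _b are one class to them, and where a whole thing is asked for, a point or a joint stands for the part that bears it (a point fixed in the world has none). Each returns a list of dicts, best first, with "confidence" (0 to 1); they miss things now and then, are a little off and sometimes report something else, mostly with a low value. They report only what shows in the picture. A call takes as long as a camera call. They do not tell look-alikes from the thing itself.
- models.masks_of(picture, thing): "region" (384x512 bool, what is visible of it).
- models.tip_of(picture, thing): "centre" ([x, y, z] in m, in world coordinates, good to about 4 mm: a listed point, or the origin of a listed thing).
The state is a dict: "t": time; "qpos": joint angles; "joint_velocities": joint speeds; "effort": joint torques, N m; "tool_pos": TCP position; "orientation": TCP orientation; "wrist_force": force on the tool from outside, world axes, zero at the start; "wrist_torque": the same for the moment, N m; "gripper_width": finger opening in m; "finger_force": force on a finger pad.
Only numpy, scipy, OpenCV 4.12 (cv2) and the standard library are available. Lean on these libraries where they do the work, as an engineer would, in place of code of your own. Each camera call takes 0.05 s, during which the arm holds its last target. There are 200 camera calls.

## Working session

There is one attempt and no reset: what is moved stays moved. The work goes in short steps, Python scripts to look and compute and a tool call to move; the robot and the scene stay as the last step left them, time stands still between calls to the robot, and variables do not carry over. Pictures are saved under pics/ and viewed, at most 17 in all, crops included, and the job is handed in when it is done.

Besides the shell and the picture viewer there is one more tool, called after "Emit:" as a command line: name --argument value ..., lists and objects as JSON in quotes. jog_arm: Moves the arm, as the interface text tells. Its arguments: {"type":"object","properties":{"moves":{"type":"array"},"squeeze":{"type":"number"}},"required":["moves"]}

```bash
mkdir -p pics; python3 - <<'E'
from bench import monitor, cams, env, models
import cv2,numpy as np
s=monitor.state();print(s['t'],s['tool_pos'],np.round(s['orientation'],3).tolist(),s['gripper_width'])
for n in ['top','side']:
    p=cams.capture(n);cv2.imwrite(f'pics/{n}0.png',p['color'])
    print(n,np.round(p['extrinsics'],3).tolist(),p['camera_matrix'][0])
    for th in ['plate','slot1','slot4','crank_axis','handle_grip','bush1','plain_sleeve','keeper']:
        print(th,[(np.round(d['centre'],3).tolist(),round(d['confidence'],2)) for d in models.tip_of(p,th)])
E
```

```text
0.0 [0.19037062 0.69935133 0.40385866] [[-0.965, 0.263, -0.0], [0.263, 0.965, -0.002], [-0.0, -0.002, -1.0]] 0.092920172335144
top [[0.03, -0.986, 0.165, 0.327], [-1.0, -0.031, -0.001, -0.116], [0.006, -0.164, -0.986, 1.6], [0.0, 0.0, 0.0, 1.0]] [487.67997681   0.         265.72892733]
plate [([0.545, 0.049, 0.03], 0.72)]
slot1 [([0.578, -0.057, 0.013], 0.94), ([0.566, 0.155, 0.015], 0.69), ([0.566, 0.092, 0.01], 0.66), ([0.565, 0.018, 0.011], 0.61)]
slot4 [([0.578, -0.057, 0.013], 0.94), ([0.566, 0.155, 0.015], 0.69), ([0.566, 0.092, 0.01], 0.66), ([0.565, 0.018, 0.011], 0.61)]
crank_axis [([0.538, 0.288, 0.099], 0.67)]
handle_grip [([0.524, 0.281, 0.103], 0.45)]
bush1 [([0.544, -0.266, 0.004], 0.69), ([0.448, -0.275, -0.002], 0.63), ([0.459, -0.37, -0.004], 0.61), ([0.554, -0.365, -0.0], 0.6), ([0.646, -0.349, -0.002], 0.5), ([0.568, 0.088, 0.011], 0.28)]
plain_sleeve [([0.668, -0.272, 0.003], 0.73), ([0.527, 0.053, 0.011], 0.26)]
keeper [([0.528, 0.054, 0.011], 0.58), ([0.576, -0.057, 0.011], 0.54)]
side [[0.936, -0.222, 0.273, 0.294], [-0.351, -0.538, 0.766, -0.911], [-0.024, -0.813, -0.582, 0.694], [0.0, 0.0, 0.0, 1.0]] [358.93578583   0.         254.71960189]
plate [([0.541, 0.05, 0.033], 0.76)]
slot1 [([0.567, 0.022, 0.014], 0.67), ([0.572, 0.087, 0.011], 0.63), ([0.568, -0.054, 0.012], 0.6), ([0.569, 0.152, 0.017], 0.6)]
slot4 [([0.567, 0.022, 0.014], 0.67), ([0.572, 0.087, 0.011], 0.63), ([0.568, -0.054, 0.012], 0.6), ([0.569, 0.152, 0.017], 0.6)]
crank_axis [([0.538, 0.284, 0.101], 0.65)]
handle_grip [([0.53, 0.286, 0.103], 0.55)]
bush1 [([0.555, -0.364, 0.004], 0.93), ([0.544, -0.269, -0.002], 0.87), ([0.454, -0.274, -0.001], 0.87), ([0.637, -0.352, -0.001], 0.74), ([0.661, -0.272, -0.0], 0.74), ([0.463, -0.366, -0.002], 0.63)]
plain_sleeve [([0.662, -0.27, 0.0], 0.94)]
keeper [([0.534, 0.05, 0.019], 0.68), ([0.568, 0.019, 0.014], 0.5)]
```

View pics/top0.png

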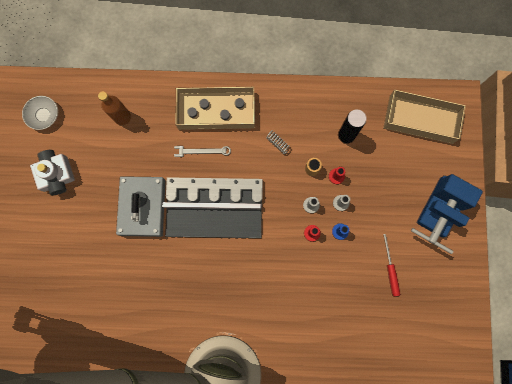

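View pics/side0.png

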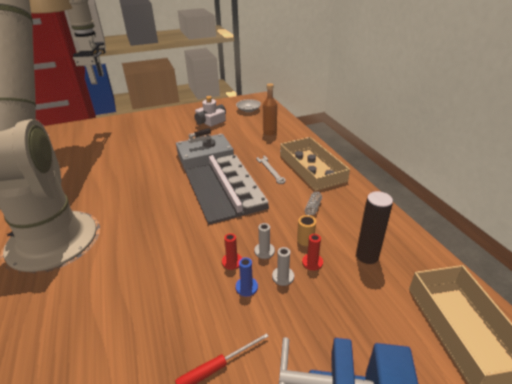

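The top view shows the fixture at px (118-263, 177-238), with the crank arm pointing towards the robot. There are two steel bushes at px (312,205) and (342,203), at about (0.544,-0.268) and (0.554,-0.365). The red and blue ones are decoys, and the brass sleeve is at (314,168).

```bash
cat > h.py <<'E'
from bench import monitor, cams, env, models
import numpy as np, cv2
YAW=0.025; O=np.array([0.543,0.050])
def w(fx,fy,z):  # fixture -> world
    c,s=np.cos(YAW),np.sin(YAW); return np.array([O[0]+c*fx-s*fy,O[1]+s*fx+c*fy,z])
def f(p):
    c,s=np.cos(YAW),np.sin(YAW); d=np.asarray(p)[:2]-O; return np.round([c*d[0]+s*d[1],-s*d[0]+c*d[1]],4)
def go(p,yaw=None,note=''):
    """slides to bring grasp point to world p, after spinning tool y to yaw+90deg"""
    s=monitor.state(); R=np.array(s['orientation']); yaw=YAW if yaw is None else yaw
    a=np.arctan2(R[1,1],R[0,1])-np.pi/2; sp=-(yaw-a)
    g=np.array(s['tool_pos'])+0.167*R[:,2]; d=np.asarray(p)-g
    Rt=np.array([[-np.cos(yaw),-np.sin(yaw),0],[-np.sin(yaw),np.cos(yaw),0],[0,0,-1]])
    print(note,'t',round(s['t'],2),'grasp',np.round(g,4),'spin',round(sp,3),'slide',np.round(Rt.T@d,4),'w',round(s['gripper_width'],4),'ff',np.round(s['finger_force'],1),'wf',np.round(s['wrist_force'],1))
E
python3 -c "
from h import *
go(w(-10e-3,.235,.2))"
```

```text
t 0.9 grasp [0.1904 0.6995 0.2377] spin -0.291 slide [-0.3262 -0.4232  0.0377] w 0.093 ff 0.0 wf [ 0.1  1.1 -0. ]
```

Emit:
jog_arm --moves '[{"slide": [0, 0, 0], "spin": -0.145, "fingers": 1}, {"slide": [0, 0, 0], "spin": -0.146, "fingers": 1}, {"slide": [-0.036, -0.047, 0.004], "spin": 0, "fingers": 1}, {"slide": [-0.036, -0.047, 0.004], "spin": 0, "fingers": 1}, {"slide": [-0.036, -0.047, 0.004], "spin": 0, "fingers": 1}, {"slide": [-0.036, -0.047, 0.004], "spin": 0, "fingers": 1}, {"slide": [-0.036, -0.047, 0.004], "spin": 0, "fingers": 1}, {"slide": [-0.036, -0.047, 0.004], "spin": 0, "fingers": 0.3}, {"slide": [-0.036, -0.047, 0.004], "spin": 0, "fingers": 0}, {"slide": [-0.036, -0.047, 0.004], "spin": 0, "fingers": 0}, {"slide": [-0.036, -0.047, 0.004], "spin": 0, "fingers": 0}, {"slide": [0, 0, 0], "spin": 0, "fingers": 0}]'

```text
t: 2.4
tool_pos: [0.5281, 0.2799, 0.3685]
orientation: [[-1.0, -0.017, 0.001], [-0.017, 1.0, -0.002], [-0.001, -0.002, -1.0]]
wrist_force: [-0.5, 1.2, -0.1]
gripper_width: 0.0489
finger_force: 0.0
```

```bash
cat > look.py <<'E'
from h import *
import sys
p=cams.capture('wrist'); cv2.imwrite('pics/'+sys.argv[1]+'.png',p['color'])
for th in sys.argv[2:]:
    print(th,[(np.round(d['centre'],4).tolist(),f(d['centre']).tolist(),round(d['confidence'],2)) for d in models.tip_of(p,th)])
E
python3 look.py w1 plate slot1 crank_axis handle_grip; python3 -c "
from h import *
go(w(-10e-3,.235,.101))"
```

```text
plate [([0.536, 0.0493, 0.0271], [-0.007, -0.0005], 0.97), ([0.5259, 0.0483, 0.0166], [-0.0171, -0.0013], 0.58)]
slot1 [([0.5609, 0.1557, 0.0105], [0.0205, 0.1052], 0.86), ([0.5658, 0.0154, 0.0114], [0.0219, -0.0352], 0.82), ([0.5703, 0.086, 0.0137], [0.0282, 0.0353], 0.59), ([0.537, 0.0499, 0.0271], [-0.006, 0.0001], 0.41)]
crank_axis [([0.5389, 0.2798, 0.0989], [0.0016, 0.2298], 0.84)]
handle_grip [([0.5301, 0.2899, 0.1065], [-0.0069, 0.2401], 0.86)]
 t 2.65 grasp [0.5241 0.2865 0.2019] spin 0.003 slide [-0.003  -0.0019  0.1009] w 0.0464 ff 0.0 wf [-0.2  0.   0.3]
```

View pics/w1.png

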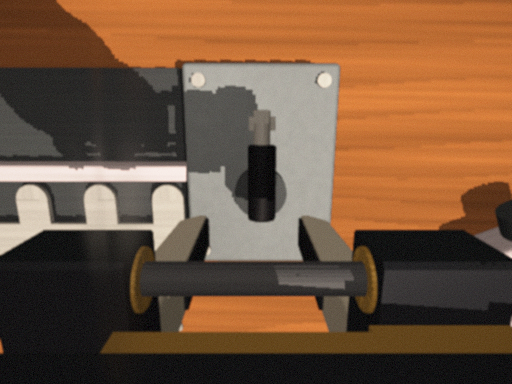

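The wrist view shows the handle (262,145–220) and its hinge (262,120), aligned with the tool. I'll get precise positions from the pixels.

```bash
cat >> h.py <<'E'
def ray(p,u,v,z):
    K=p['camera_matrix'];T=p['extrinsics']; d=T[:3,:3]@np.linalg.solve(K,[u,v,1.]); o=T[:3,3]
    return o+d*(z-o[2])/d[2]
E
python3 - <<'E'
from h import *
p=cams.capture('wrist')
for n,u,v,z in [('hin',262,124,.099),('hnear',262,146,.105),('hfar',262,219,.105),('boltL',197,80,.05),('boltR',324,80,.05),('keepL',0,182,.042),('keepR',185,182,.042),('toothtop',100,186,.03),('boxL',183,66,.05),('boxR',339,66,.05)]:
    q=ray(p,u,v,z);print(n,np.round(q,4),f(q))
g=cv2.cvtColor(p['color'],cv2.COLOR_BGR2GRAY)
E
```

```text
hin [0.4703 0.2915 0.099 ] [-0.0667  0.2432]
hnear [0.4862 0.2919 0.105 ] [-0.0507  0.2432]
hfar [0.5441 0.2939 0.105 ] [0.0072 0.2438]
boltL [0.4362 0.2345 0.05  ] [-0.1022  0.1871]
boltR [0.433  0.3461 0.05  ] [-0.1025  0.2988]
keepL [0.5354 0.0405 0.042 ] [-0.0078 -0.0093]
keepR [0.5304 0.2202 0.042 ] [-0.0083  0.1705]
toothtop [0.5398 0.1315 0.03  ] [-0.0012  0.0816]
boxL [0.4249 0.2224 0.05  ] [-0.1137  0.1753]
boxR [0.4211 0.3582 0.05  ] [-0.1142  0.3112]
```

Emit:
jog_arm --moves '[{"slide": [-0.004, -0.001, 0.03], "spin": 0, "fingers": 0}, {"slide": [0, 0, 0.03], "spin": 0, "fingers": 0}, {"slide": [0, 0, 0.03], "spin": 0, "fingers": 0}, {"slide": [0, 0, 0.011], "spin": 0, "fingers": 0}, {"slide": [0, 0, 0], "spin": 0, "fingers": 0}, {"slide": [0, 0, 0], "spin": 0, "fingers": 0}, {"slide": [0, 0, 0], "spin": 0, "fingers": -1}, {"slide": [0, 0, 0], "spin": 0, "fingers": -1}, {"slide": [0, 0, 0], "spin": 0, "fingers": -1}, {"slide": [0, 0, 0], "spin": 0, "fingers": -1}]' --squeeze 25

```text
t: 3.95
tool_pos: [0.5292, 0.2849, 0.2682]
orientation: [[-1.0, -0.026, 0.001], [-0.026, 1.0, 0.002], [-0.001, 0.002, -1.0]]
wrist_force: [-0.2, 4.8, 1.5]
gripper_width: 0.0209
finger_force: 24.9
```

```bash
python3 -c "
from h import *
O+=[.002,.001]
go(w(-10e-3,.235,.101))
print(monitor.state()['wrist_force'],monitor.state()['wrist_torque'])
for a in np.arange(0,1.58,.157): print(np.round([.055*np.cos(a)-.055,.055*np.sin(a)],4))"; sed -i 's/\[0.543,0.050\]/[0.545,0.051]/' h.py
```

```text
t 3.95 grasp [0.5294 0.2852 0.1012] spin 0.001 slide [0.0002 0.0005 0.0002] w 0.0209 ff 24.9 wf [-0.2  4.8  1.5]
[-0.23809594  4.82944898  1.48850788] [ 0.93584424 -0.00823641  0.02122622]
[0. 0.]
[-0.0007  0.0086]
[-0.0027  0.017 ]
[-0.006  0.025]
[-0.0105  0.0323]
[-0.0161  0.0389]
[-0.0227  0.0445]
[-0.03   0.049]
[-0.038   0.0523]
[-0.0464  0.0543]
[-0.055  0.055]
```

Emit:
jog_arm --moves '[{"slide": [0.0007, 0, -0.0086], "spin": 0, "fingers": -1}, {"slide": [0.002, 0, -0.0084], "spin": 0, "fingers": -1}, {"slide": [0.0033, 0, -0.008], "spin": 0, "fingers": -1}, {"slide": [0.0045, 0, -0.0073], "spin": 0, "fingers": -1}, {"slide": [0.0056, 0, -0.0066], "spin": 0, "fingers": -1}, {"slide": [0.0066, 0, -0.0056], "spin": 0, "fingers": -1}, {"slide": [0.0073, 0, -0.0045], "spin": 0, "fingers": -1}, {"slide": [0.008, 0, -0.0033], "spin": 0, "fingers": -1}, {"slide": [0.0084, 0, -0.002], "spin": 0, "fingers": -1}, {"slide": [0.0086, 0, -0.0007], "spin": 0, "fingers": -1}, {"slide": [0.004, 0, 0], "spin": 0, "fingers": -1}, {"slide": [0, 0, 0], "spin": 0, "fingers": -1}]'

```text
t: 5.45
tool_pos: [0.4717, 0.2836, 0.3244]
orientation: [[-1.0, -0.025, 0.006], [-0.025, 1.0, 0.004], [-0.006, 0.004, -1.0]]
wrist_force: [4.0, 4.4, 7.9]
gripper_width: 0.0185
finger_force: 24.0
```

```bash
python3 -c "
from h import *
go(w(-.065,.235,.154))
p=cams.capture('side');cv2.imwrite('pics/s1.png',cv2.resize(p['color'][100:240,140:320],None,fx=3,fy=3))
print([(f(d['centre']),d['centre'][2],d['confidence']) for d in models.tip_of(p,'handle_grip')])"
```

```text
t 5.45 grasp [0.4727 0.2843 0.1574] spin 0.0 slide [-0.0014 -0.0001  0.0034] w 0.0185 ff 24.0 wf [4.  4.4 7.9]
[(array([ 0.0216, -0.1071]), 0.0123, 0.61), (array([-0.0509,  0.2381]), 0.154, 0.41), (array([-0.0007, -0.0022]), 0.0321, 0.37)]
```

View pics/s1.png

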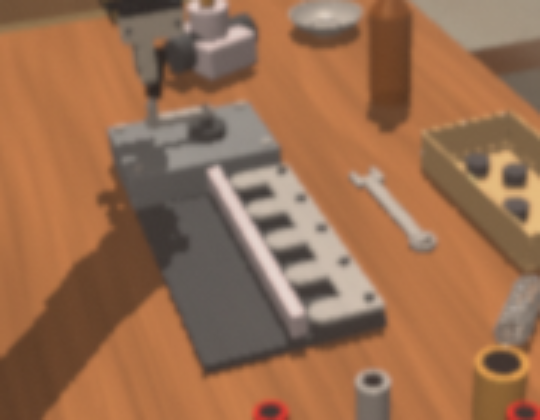

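The side crop shows the handle standing upright in the gripper, about (155,100), with the keeper still shut. I'll re-seat the grip lower and firmer before winding.

Emit:
jog_arm --moves '[{"slide": [0, 0, 0], "spin": 0, "fingers": -0.3}, {"slide": [0, 0, 0], "spin": 0, "fingers": -0.3}, {"slide": [0, 0, 0.01], "spin": 0, "fingers": -0.3}, {"slide": [0, 0, 0], "spin": 0, "fingers": -0.3}, {"slide": [0, 0, 0], "spin": 0, "fingers": -0.3}, {"slide": [0, 0, 0], "spin": 0, "fingers": -1}, {"slide": [0, 0, 0], "spin": 0, "fingers": -1}, {"slide": [0, 0, 0], "spin": 0, "fingers": -1}]' --squeeze 45

```text
t: 6.55
tool_pos: [0.4701, 0.2836, 0.3129]
orientation: [[-1.0, -0.026, 0.001], [-0.026, 1.0, 0.002], [-0.001, 0.002, -1.0]]
wrist_force: [0.8, 6.0, -4.7]
gripper_width: 0.0172
finger_force: 43.0
```

```bash
python3 -c "
from h import *
go(w(-.065,.235,.147))
a=np.arange(0,5.81,.2); P=np.c_[65*np.cos(a),-65*np.sin(a)]
print(np.round(np.diff(P,axis=0),1).tolist())"
```

```text
t 6.55 grasp [0.4703 0.284  0.1459] spin 0.001 slide [-0.0038  0.0002 -0.0011] w 0.0172 ff 43.0 wf [ 0.8  6.  -4.7]
[[-1.3, -12.9], [-3.8, -12.4], [-6.2, -11.4], [-8.4, -9.9], [-10.2, -8.1], [-11.6, -5.9], [-12.5, -3.5], [-12.9, -0.9], [-12.9, 1.7], [-12.3, 4.2], [-11.2, 6.6], [-9.7, 8.6], [-7.8, 10.4], [-5.5, 11.7], [-3.1, 12.6], [-0.5, 13.0], [2.0, 12.8], [4.6, 12.2], [6.9, 11.0], [8.9, 9.4], [10.6, 7.5], [11.9, 5.2], [12.7, 2.7], [13.0, 0.2], [12.8, -2.4], [12.0, -4.9], [10.8, -7.2], [9.2, -9.2], [7.1, -10.8]]
```

Emit:
jog_arm --moves '[{"slide": [-0.0043, -0.0129, 0], "spin": 0, "fingers": -1}, {"slide": [-0.0038, -0.0124, 0], "spin": 0, "fingers": -1}, {"slide": [-0.0062, -0.0114, 0], "spin": 0, "fingers": -1}, {"slide": [-0.0084, -0.0099, 0], "spin": 0, "fingers": -1}, {"slide": [-0.0102, -0.0081, 0], "spin": 0, "fingers": -1}, {"slide": [-0.0116, -0.0059, 0], "spin": 0, "fingers": -1}, {"slide": [-0.0125, -0.0035, 0], "spin": 0, "fingers": -1}, {"slide": [-0.0129, -0.0009, 0], "spin": 0, "fingers": -1}, {"slide": [0, 0, 0], "spin": 0, "fingers": -1}]'

```text
t: 7.68
tool_pos: [0.5426, 0.2193, 0.3126]
orientation: [[-1.0, -0.025, 0.001], [-0.025, 1.0, 0.0], [-0.001, 0.0, -1.0]]
wrist_force: [0.4, 0.3, -0.8]
gripper_width: 0.0005
finger_force: 0.0
```

```bash
cat > c.py <<'E'
from h import *
import sys
a=float(sys.argv[1]); r=.065
go(w(-r*np.cos(a),-r*np.sin(a)+.235,.147))
s=monitor.state(); R=np.array(s['orientation']); q=f(np.array(s['tool_pos'])+.167*R[:,2])-[0,.235]
print('angle',np.arctan2(-q[1],-q[0])%(2*np.pi),'r',np.hypot(*q))
p=cams.capture('side'); k=models.tip_of(p,'keeper'); print([(f(d['centre']),d['confidence']) for d in k])
E
python3 c.py 1.6
```

```text
t 7.67 grasp [0.5427 0.2194 0.1456] spin -0.0 slide [ 0.      0.0016 -0.0014] w 0.0005 ff 0.0 wf [ 0.4  0.3 -0.8]
angle 1.5993171195301636 r 0.06662709658990101
[(array([-0.0154, -0.0008]), 0.69)]
```

The grip slipped off: the fingers are shut on nothing. I'll lift, open and look for the handle.

Emit:
jog_arm --moves '[{"slide": [0, 0, -0.04], "spin": 0, "fingers": -0.5}, {"slide": [0, 0, -0.05], "spin": 0, "fingers": 0}, {"slide": [0.02, 0.03, 0], "spin": 0, "fingers": 0}, {"slide": [0, 0.03, 0], "spin": 0, "fingers": 0}, {"slide": [0, 0, 0], "spin": 0, "fingers": 0}, {"slide": [0, 0, 0], "spin": 0, "fingers": 0}, {"slide": [0, 0, 0], "spin": 0, "fingers": 0}]'

```text
t: 8.65
tool_pos: [0.5202, 0.2777, 0.4026]
orientation: [[-1.0, -0.024, -0.0], [-0.024, 1.0, -0.001], [0.0, -0.001, -1.0]]
wrist_force: [-0.2, 0.1, 0.0]
gripper_width: 0.0462
finger_force: 0.0
```

```bash
python3 look.py w2 plate crank_axis handle_grip;  python3 c.py 0
```

```text
plate [([0.5362, 0.0511, 0.0307], [-0.0088, 0.0003], 0.87), ([0.5391, 0.2832, 0.0981], [-0.0001, 0.2323], 0.54)]
crank_axis [([0.5375, 0.2811, 0.0998], [-0.0017, 0.2302], 0.62)]
handle_grip [([0.5065, 0.2821, 0.1459], [-0.0327, 0.232], 0.56), ([0.5685, 0.0872, 0.0137], [0.0244, 0.0356], 0.4)]
 t 8.85 grasp [0.5202 0.2781 0.2357] spin -0.001 slide [0.0459 0.0073 0.0887] w 0.0461 ff 0.0 wf [-0.  -0.1 -0.8]
angle 0.3650670953620019 r 0.020447493733951834
[(array([-0.0162, -0.0036]), 0.66)]
```

View pics/w2.png

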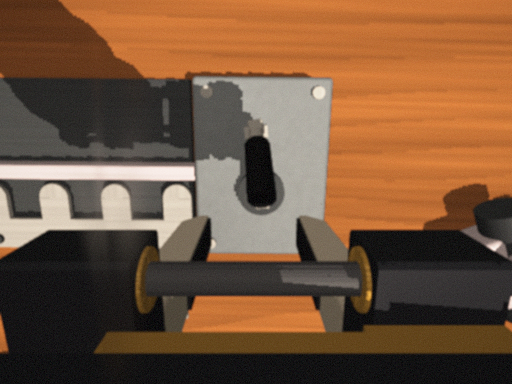

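The handle (245–273, 135–205) leans about 1 rad: hinge at (257,130), tip over the axis. It was dragged back when the grip slipped. I'll measure the hinge and raise the handle again, pushing it positively with the fingers closing along x.

```bash
python3 - <<'E'
from h import *
p=cams.capture('wrist')
for n,u,v,z in [('hin',257,128,.099),('axis',260,192,.06),('tip',261,198,.16),('boltL',207,90,.05),('boltR',318,92,.05),('keepL',0,178,.042),('keepR',193,180,.042),('box',193,77,.05),('boxR',331,78,.05),('box near',193,252,.05),('deck',1,79,.012),('deck',190,80,.012)]:
    q=ray(p,u,v,z);print(n,np.round(q,4),f(q))
p=cams.capture('top')
for t in ['handle_grip','crank_axis']:print(t,[(f(d['centre']),d['centre'][2],d['confidence']) for d in models.tip_of(p,t)])
for n in ['wrist']:
  m=models.masks_of(cams.capture(n),'handle')
  for d in m[:2]:
    ys,xs=np.where(d['region']);print(d['confidence'],xs.min(),xs.max(),ys.min(),ys.max())
E
```

```text
hin [0.4715 0.2802 0.099 ] [-0.0677  0.231 ]
axis [0.5387 0.2856 0.06  ] [-0.0004  0.2347]
tip [0.517  0.2836 0.16  ] [-0.0222  0.2333]
boltL [0.4387 0.2306 0.05  ] [-0.1017  0.1822]
boltR [0.4379 0.3401 0.05  ] [-0.0999  0.2917]
keepL [0.5349 0.0058 0.042 ] [-0.0113 -0.0449]
keepR [0.5319 0.2135 0.042 ] [-0.0091  0.1628]
box [0.4269 0.217  0.05  ] [-0.1139  0.1689]
boxR [0.4244 0.3519 0.05  ] [-0.113   0.3038]
box near [0.6123 0.2134 0.05  ] [0.0713 0.1607]
deck [0.431  0.0009 0.012 ] [-0.1152 -0.0473]
deck [0.4269 0.2068 0.012 ] [-0.1142  0.1587]
handle_grip [(array([-0.0351,  0.229 ]), 0.1459, 0.6)]
crank_axis [(array([-0.0023,  0.2416]), 0.0969, 0.55), (array([0.1741, 0.045 ]), -0.0017, 0.35)]
0.6 244 274 127 206
0.23 0 331 75 253
```

```bash
python3 -c "
from h import *
print(np.round(monitor.state()['qpos'],2))
go(w(-.032,.231,.236),yaw=YAW+np.pi/2);go(w(-.032,.231,.236),yaw=YAW-np.pi/2)"
```

```text
[-0.51  0.44 -0.11  1.91  0.06  0.79  0.94]
 t 9.25 grasp [0.5201 0.2787 0.2357] spin -1.571 slide [-0.0027  0.0128 -0.0003] w 0.0465 ff 0.0 wf [0.3 0.8 0.1]
 t 9.25 grasp [0.5201 0.2787 0.2357] spin 1.571 slide [ 0.0027 -0.0128 -0.0003] w 0.0465 ff 0.0 wf [0.3 0.8 0.1]
```

Emit:
jog_arm --moves '[{"slide": [0, 0, 0], "spin": 0.174, "fingers": 0.5}, {"slide": [0, 0, 0], "spin": 0.174, "fingers": 0.5}, {"slide": [0, 0, 0], "spin": 0.174, "fingers": 0.5}, {"slide": [0, 0, 0], "spin": 0.174, "fingers": 0.5}, {"slide": [0, 0, 0], "spin": 0.175, "fingers": 0.5}, {"slide": [0, 0, 0], "spin": 0.175, "fingers": 0.5}, {"slide": [0, 0, 0], "spin": 0.175, "fingers": 0.5}, {"slide": [0, 0, 0], "spin": 0.175, "fingers": 0.5}, {"slide": [0, 0, 0], "spin": 0.175, "fingers": 0.5}, {"slide": [0.003, -0.013, 0], "spin": 0, "fingers": 0.5}, {"slide": [0, 0, 0], "spin": 0, "fingers": 0.5}, {"slide": [0, 0, 0], "spin": 0, "fingers": 0.5}]'

```text
t: 10.75
tool_pos: [0.5068, 0.2815, 0.4029]
orientation: [[-0.028, 1.0, 0.0], [1.0, 0.028, 0.0], [0.0, 0.0, -1.0]]
wrist_force: [-0.2, -0.2, 0.5]
gripper_width: 0.0698
finger_force: 0.0
```

```bash
python3 -c "
from h import *
go(w(-.032,.231,.150),yaw=YAW-np.pi/2)"
```

```text
t 10.75 grasp [0.5069 0.2815 0.2359] spin 0.003 slide [-0.0004  0.0004  0.0859] w 0.0698 ff 0.0 wf [-0.2 -0.2  0.5]
```

Emit:
jog_arm --moves '[{"slide": [0, 0, 0.045], "spin": 0, "fingers": 0.5}, {"slide": [0, 0, 0.041], "spin": 0, "fingers": 0.5}, {"slide": [0, 0, 0], "spin": 0, "fingers": 0.5}, {"slide": [0, -0.012, 0], "spin": 0, "fingers": 0.5}, {"slide": [0, -0.012, 0], "spin": 0, "fingers": 0.5}, {"slide": [0, -0.011, 0], "spin": 0, "fingers": 0.5}, {"slide": [0, 0, 0], "spin": 0, "fingers": 0.2}, {"slide": [0, 0, 0], "spin": 0, "fingers": -0.1}, {"slide": [0, 0, 0], "spin": 0, "fingers": -1}, {"slide": [0, 0, 0], "spin": 0, "fingers": -1}, {"slide": [0, 0, 0], "spin": 0, "fingers": -1}, {"slide": [0, 0, 0], "spin": 0, "fingers": -1}]' --squeeze 50

```text
t: 12.25
tool_pos: [0.4733, 0.2805, 0.3168]
orientation: [[-0.024, 1.0, 0.003], [1.0, 0.024, 0.001], [0.0, 0.003, -1.0]]
wrist_force: [7.9, 0.2, -2.2]
gripper_width: 0.0214
finger_force: 50.0
```

```bash
python3 -c "
from h import *
go(w(-.065,.235,.150),yaw=YAW-np.pi/2)"; python3 look.py w3 handle_grip
```

```text
t 12.25 grasp [0.4738 0.2806 0.1498] spin -0.001 slide [ 0.0037  0.0004 -0.0002] w 0.0214 ff 50.0 wf [ 7.9  0.2 -2.2]
handle_grip [([0.4723, 0.282, 0.1556], [-0.0669, 0.2327], 0.63)]
```

View pics/w3.png

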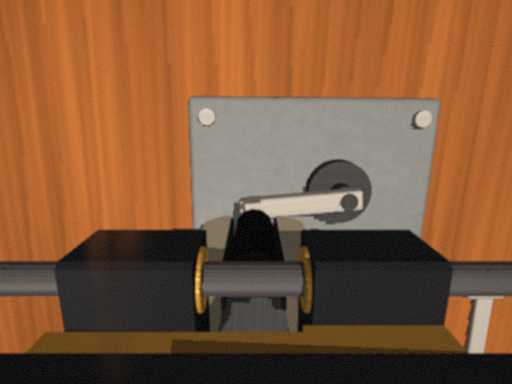

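The wrist view shows the handle upright between the pads at (255,225). The crank arm runs (245,208) to (350,200), so crank is about 0.06 rad. Winding now.

```bash
python3 -c "
from h import *
a=.06+np.arange(0,29)*.2; P=np.c_[-65*np.sin(a),-65*np.cos(a)]
print(np.round(np.diff(P,axis=0),1).tolist())"
```

```text
[[-12.8, 2.1], [-12.1, 4.6], [-11.0, 6.9], [-9.4, 8.9], [-7.4, 10.6], [-5.2, 11.9], [-2.7, 12.7], [-0.1, 13.0], [2.4, 12.7], [4.9, 12.0], [7.2, 10.8], [9.2, 9.1], [10.8, 7.1], [12.0, 4.8], [12.8, 2.3], [13.0, -0.2], [12.7, -2.8], [11.9, -5.3], [10.6, -7.5], [8.9, -9.5], [6.8, -11.0], [4.5, -12.2], [2.0, -12.8], [-0.6, -13.0], [-3.2, -12.6], [-5.6, -11.7], [-7.8, -10.4], [-9.7, -8.6]]
```

Emit:
jog_arm --moves '[{"slide": [0, 0, 0], "spin": 0, "fingers": -1}, {"slide": [-0.0128, 0.0021, 0], "spin": 0, "fingers": -1}, {"slide": [-0.0121, 0.0046, 0], "spin": 0, "fingers": -1}, {"slide": [-0.011, 0.0069, 0], "spin": 0, "fingers": -1}, {"slide": [-0.0094, 0.0089, 0], "spin": 0, "fingers": -1}, {"slide": [0, 0, 0], "spin": 0, "fingers": -1}]' --squeeze 60

```text
t: 13.1
tool_pos: [0.4964, 0.2374, 0.3168]
orientation: [[-0.026, 1.0, 0.002], [1.0, 0.026, 0.003], [0.003, 0.002, -1.0]]
wrist_force: [4.8, 6.6, -1.3]
gripper_width: 0.0212
finger_force: 60.0
```

```bash
sed -i 's/,.147))/,.150),yaw=YAW-np.pi\/2)/' c.py; python3 c.py 0.86; python3 look.py w4
```

```text
t 13.1 grasp [0.4968 0.2379 0.1498] spin 0.001 slide [-0.0023  0.0011 -0.0002] w 0.0212 ff 60.0 wf [ 4.8  6.6 -1.3]
angle 0.8240529324945949 r 0.0640410024905919
[(array([-0.0276, -0.0004]), 0.73)]
```

View pics/w4.png

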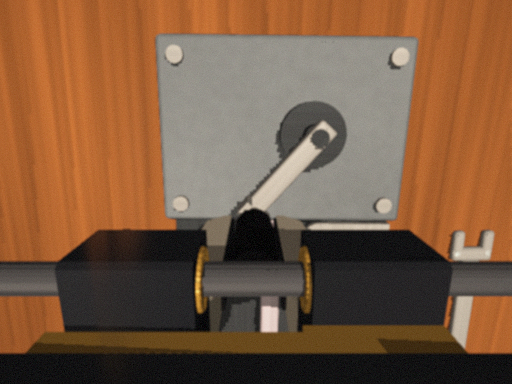

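The crank arm follows: it runs (325,133) to (250,212), and the handle is still held upright. Continuing.

Emit:
jog_arm --moves '[{"slide": [-0.0074, 0.0106, 0], "spin": 0, "fingers": -1}, {"slide": [-0.0052, 0.0119, 0], "spin": 0, "fingers": -1}, {"slide": [-0.0027, 0.0127, 0], "spin": 0, "fingers": -1}, {"slide": [-0.0001, 0.013, 0], "spin": 0, "fingers": -1}, {"slide": [0.0024, 0.0127, 0], "spin": 0, "fingers": -1}, {"slide": [0.0049, 0.012, 0], "spin": 0, "fingers": -1}, {"slide": [0.0072, 0.0108, 0], "spin": 0, "fingers": -1}, {"slide": [0.0092, 0.0091, 0], "spin": 0, "fingers": -1}, {"slide": [0.0108, 0.0071, 0], "spin": 0, "fingers": -1}, {"slide": [0.012, 0.0048, 0], "spin": 0, "fingers": -1}, {"slide": [0, 0, 0], "spin": 0, "fingers": -1}]'

```text
t: 14.62
tool_pos: [0.6003, 0.2685, 0.3167]
orientation: [[-0.024, 1.0, 0.001], [1.0, 0.024, -0.002], [-0.002, 0.001, -1.0]]
wrist_force: [4.8, -4.2, 3.1]
gripper_width: 0.0211
finger_force: 60.0
```

```bash
python3 c.py 2.86
```

```text
t 14.62 grasp [0.6004 0.2682 0.1497] spin -0.001 slide [ 0.0012  0.0016 -0.0003] w 0.0211 ff 60.0 wf [ 4.8 -4.2  3.1]
angle 2.8342188973818714 r 0.06378973271616678
[(array([-0.055 , -0.0009]), 0.63), (array([-0.0034, -0.0013]), 0.3)]
```

Emit:
jog_arm --moves '[{"slide": [0.0128, 0.0023, 0], "spin": 0, "fingers": -1}, {"slide": [0.013, -0.0002, 0], "spin": 0, "fingers": -1}, {"slide": [0.0127, -0.0028, 0], "spin": 0, "fingers": -1}, {"slide": [0.0119, -0.0053, 0], "spin": 0, "fingers": -1}, {"slide": [0.0106, -0.0075, 0], "spin": 0, "fingers": -1}, {"slide": [0.0089, -0.0095, 0], "spin": 0, "fingers": -1}, {"slide": [0.0068, -0.011, 0], "spin": 0, "fingers": -1}, {"slide": [0.0045, -0.0122, 0], "spin": 0, "fingers": -1}, {"slide": [0.002, -0.0128, 0], "spin": 0, "fingers": -1}, {"slide": [-0.0006, -0.013, 0], "spin": 0, "fingers": -1}, {"slide": [0, 0, 0], "spin": 0, "fingers": -1}]'

```text
t: 16.1
tool_pos: [0.525, 0.3511, 0.3168]
orientation: [[-0.026, 1.0, -0.0], [1.0, 0.026, 0.001], [0.001, -0.0, -1.0]]
wrist_force: [1.6, 3.0, 2.1]
gripper_width: 0.0214
finger_force: 60.0
```

```bash
python3 c.py 4.86
```

```text
t 16.1 grasp [0.5249 0.3513 0.1498] spin 0.001 slide [-0.0014  0.003  -0.0002] w 0.0214 ff 60.0 wf [1.6 3.  2.1]
angle 4.901869138265837 r 0.06689730936293331
[(array([-0.0866, -0.0039]), 0.68)]
```

Emit:
jog_arm --moves '[{"slide": [-0.004, -0.0122, 0], "spin": 0, "fingers": -1}, {"slide": [-0.006, -0.0117, 0], "spin": 0, "fingers": -1}, {"slide": [-0.008, -0.0104, 0], "spin": 0, "fingers": -1}, {"slide": [-0.008, -0.008, 0], "spin": 0, "fingers": -1}, {"slide": [0, 0, 0], "spin": 0, "fingers": -1}, {"slide": [0, 0, 0], "spin": 0, "fingers": -1}, {"slide": [0, 0, 0], "spin": 0, "fingers": -1}]'

```text
t: 17.08
tool_pos: [0.4861, 0.3257, 0.3171]
orientation: [[-0.026, 1.0, 0.007], [1.0, 0.026, 0.005], [0.004, 0.007, -1.0]]
wrist_force: [10.5, 10.9, -7.7]
gripper_width: 0.0214
finger_force: 60.0
```

```bash
python3 c.py 5.6
```

```text
t 17.07 grasp [0.4872 0.3264 0.1501] spin 0.001 slide [-0.0007  0.0005  0.0001] w 0.0214 ff 60.0 wf [10.5 10.9 -7.7]
angle 5.595639752975441 r 0.06586387477213894
[(array([-0.0978, -0.0019]), 0.75)]
```

The crank is at its stop (keeper at -98). Now release, lift and turn back.

Emit:
jog_arm --moves '[{"slide": [0, 0, 0], "spin": 0, "fingers": 0}, {"slide": [0, 0, 0], "spin": 0, "fingers": 0}, {"slide": [0, 0, -0.04], "spin": 0, "fingers": 0}, {"slide": [0, 0, -0.05], "spin": -0.174, "fingers": 0}, {"slide": [0, 0, 0], "spin": -0.174, "fingers": 0}, {"slide": [0, 0, 0], "spin": -0.174, "fingers": 0}, {"slide": [0, 0, 0], "spin": -0.174, "fingers": 0}, {"slide": [0, 0, 0], "spin": -0.175, "fingers": 0}, {"slide": [0, 0, 0], "spin": -0.175, "fingers": 0}, {"slide": [0, 0, 0], "spin": -0.175, "fingers": 0}, {"slide": [0, 0, 0], "spin": -0.175, "fingers": 0}, {"slide": [0, 0, 0], "spin": -0.175, "fingers": 0}]'

```text
t: 18.68
tool_pos: [0.4833, 0.3224, 0.406]
orientation: [[-1.0, -0.031, -0.002], [-0.031, 1.0, -0.002], [0.002, -0.002, -1.0]]
wrist_force: [-0.4, -0.5, -0.5]
gripper_width: 0.0467
finger_force: 0.0
```

```bash
python3 -c "
from h import *
go(np.array([.546,-.268,.2]))
p=cams.capture('top');cv2.imwrite('pics/top1.png',p['color'])
for n in ['top','side']:
  p=cams.capture(n)
  for t in ['bush1','handle_grip']:print(t,[(np.round(d['centre'],3).tolist(),f(d['centre']),round(d['confidence'],2)) for d in models.tip_of(p,t)])
"
```

```text
t 18.68 grasp [0.4829 0.322  0.239 ] spin 0.006 slide [-0.0484 -0.5914  0.039 ] w 0.0467 ff 0.0 wf [-0.4 -0.5 -0.5]
bush1 [([0.552, -0.365, 0.002], array([-0.0029, -0.4163]), 0.8), ([0.457, -0.368, -0.002], array([-0.0984, -0.4169]), 0.73), ([0.544, -0.267, 0.005], array([-0.0084, -0.3177]), 0.65), ([0.449, -0.274, -0.002], array([-0.1043, -0.3224]), 0.6), ([0.642, -0.35, -0.002], array([ 0.0874, -0.4037]), 0.54), ([0.444, 0.049, 0.013], array([-0.1007,  0.0003]), 0.25)]
handle_grip []
bush1 [([0.556, -0.367, 0.0], array([ 2.00e-04, -4.18e-01]), 0.98), ([0.639, -0.354, -0.003], array([ 0.0838, -0.4073]), 0.93), ([0.549, -0.268, -0.001], array([-0.0043, -0.3186]), 0.91), ([0.456, -0.276, -0.001], array([-0.0975, -0.3244]), 0.86), ([0.464, -0.364, -0.001], array([-0.0913, -0.4125]), 0.85)]
handle_grip [([0.569, 0.019, 0.016], array([ 0.023 , -0.0327]), 0.66), ([0.567, -0.056, 0.01], array([ 0.0192, -0.108 ]), 0.63), ([0.487, 0.329, 0.156], array([-0.0511,  0.2795]), 0.6)]
```

View pics/top1.png

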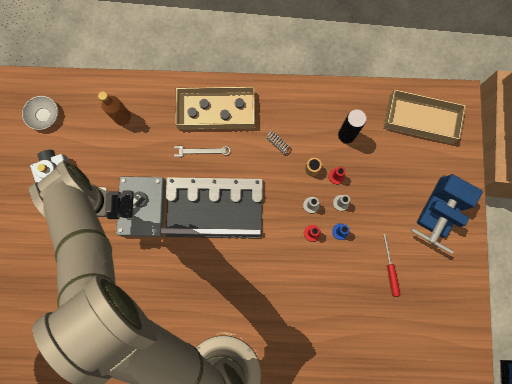

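The top view shows the keeper fully backed off at row 234, with the steel bushes still at (312,205) and (342,203). Going to the nearer one.

Emit:
jog_arm --moves '[{"slide": [-0.005, -0.059, 0.002], "spin": 0.006, "fingers": 0.3}, {"slide": [-0.005, -0.059, 0.002], "spin": 0, "fingers": 0.3}, {"slide": [-0.005, -0.059, 0.002], "spin": 0, "fingers": 0.3}, {"slide": [-0.005, -0.059, 0.002], "spin": 0, "fingers": 0.3}, {"slide": [-0.005, -0.059, 0.002], "spin": 0, "fingers": 0.3}, {"slide": [-0.005, -0.059, 0.002], "spin": 0, "fingers": 0.3}, {"slide": [-0.005, -0.059, 0.002], "spin": 0, "fingers": 0.3}, {"slide": [-0.005, -0.059, 0.002], "spin": 0, "fingers": 0.3}, {"slide": [-0.005, -0.059, 0.002], "spin": 0, "fingers": 0.3}, {"slide": [-0.005, -0.059, 0.002], "spin": 0, "fingers": 0.3}, {"slide": [0, 0, 0], "spin": 0, "fingers": 0.3}, {"slide": [0, 0, 0], "spin": 0, "fingers": 0.3}]'

```text
t: 20.52
tool_pos: [0.5454, -0.2652, 0.3865]
orientation: [[-1.0, -0.018, -0.001], [-0.018, 1.0, 0.001], [0.001, 0.001, -1.0]]
wrist_force: [-0.1, 1.0, 0.4]
gripper_width: 0.0602
finger_force: 0.0
```

```bash
python3 -c "
from h import *
p=cams.capture('wrist')
b=[d['centre'] for d in models.tip_of(p,'bush1')];print(np.round(b,4).tolist())
b=min(b,key=lambda c:np.hypot(c[0]-.547,c[1]+.268))
go(np.array([b[0],b[1],.06]))
"
```

```text
[[0.5442, -0.2699, 0.0009], [0.4615, -0.362, 0.0034], [0.4535, -0.2777, -0.0009]]
 t 20.62 grasp [ 0.5457 -0.2639  0.2198] spin -0.004 slide [ 0.0016 -0.006   0.1598] w 0.0602 ff 0.0 wf [ 0.5 -0.2  1.2]
```

Emit:
jog_arm --moves '[{"slide": [0.001, -0.006, 0.04], "spin": 0, "fingers": 0.3}, {"slide": [0, 0, 0.05], "spin": 0, "fingers": 0.3}, {"slide": [0, 0, 0.04], "spin": 0, "fingers": 0.3}, {"slide": [0, 0, 0.03], "spin": 0, "fingers": 0.3}, {"slide": [0, 0, 0], "spin": 0, "fingers": 0.3}, {"slide": [0, 0, 0], "spin": 0, "fingers": 0.3}, {"slide": [0, 0, 0], "spin": 0, "fingers": -1}, {"slide": [0, 0, 0], "spin": 0, "fingers": -1}, {"slide": [0, 0, 0], "spin": 0, "fingers": -1}, {"slide": [0, 0, 0], "spin": 0, "fingers": -1}]' --squeeze 40

```text
t: 21.88
tool_pos: [0.5447, -0.2715, 0.2271]
orientation: [[-1.0, -0.019, 0.0], [-0.019, 1.0, 0.0], [-0.0, 0.0, -1.0]]
wrist_force: [-0.1, 1.7, 4.1]
gripper_width: 0.0297
finger_force: 40.0
```

```bash
python3 -c "
from h import *
go(w(-.045,.035,.16))"
```

```text
t 21.88 grasp [ 0.5448 -0.2715  0.0601] spin -0.006 slide [ 0.0367  0.3574 -0.0999] w 0.0297 ff 40.0 wf [-0.1  1.7  4.1]
```

Emit:
jog_arm --moves '[{"slide": [0, 0, -0.05], "spin": 0, "fingers": -1}, {"slide": [0, 0, -0.05], "spin": 0, "fingers": -1}, {"slide": [0.006, 0.05, 0], "spin": 0, "fingers": -1}, {"slide": [0.006, 0.051, 0], "spin": 0, "fingers": -1}, {"slide": [0.005, 0.051, 0], "spin": 0, "fingers": -1}, {"slide": [0.005, 0.051, 0], "spin": 0, "fingers": -1}, {"slide": [0.005, 0.051, 0], "spin": 0, "fingers": -1}, {"slide": [0.005, 0.051, 0], "spin": 0, "fingers": -1}, {"slide": [0.005, 0.051, 0], "spin": -0.006, "fingers": -1}, {"slide": [0, 0, 0], "spin": 0, "fingers": -1}, {"slide": [0, 0, 0], "spin": 0, "fingers": -1}]'

```text
t: 23.25
tool_pos: [0.5007, 0.0831, 0.3266]
orientation: [[-1.0, -0.026, -0.0], [-0.026, 1.0, -0.001], [0.0, -0.001, -1.0]]
wrist_force: [-0.7, -0.2, -2.0]
gripper_width: 0.0292
finger_force: 40.0
```

```bash
python3 look.py w5 slot1 plate bush1; python3 -c "
from h import *
go(w(-.045,.035,.074))"
```

```text
slot1 []
plate [([0.5388, 0.0494, 0.0314], [-0.0062, -0.0014], 0.78)]
bush1 [([0.4986, 0.0836, 0.0991], [-0.0456, 0.0337], 0.66)]
 t 23.45 grasp [0.5009 0.082  0.1597] spin -0.002 slide [0.0017 0.0029 0.0857] w 0.0297 ff 40.0 wf [ 1.   0.7 -2.3]
```

View pics/w5.png

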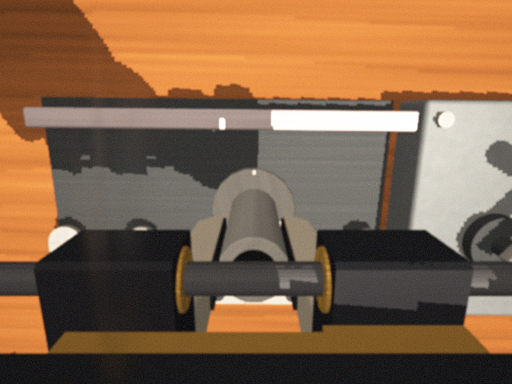

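The bush is held upright at (255,215) above the deck. The keeper bar spans (25–418, ~120), and its ends give the fixture's y.

```bash
python3 - <<'E'
from h import *
p=cams.capture('wrist')
for n,u,v,z in [('kL',25,108,.042),('kR',418,113,.042),('kLf',25,127,.042),('kRf',418,131,.042)]:
    q=ray(p,u,v,z);print(n,np.round(q,4),f(q))
E
```

```text
kL [ 0.4398 -0.1009  0.042 ] [-0.109  -0.1492]
kR [0.4364 0.2116 0.042 ] [-0.1046  0.1633]
kLf [ 0.4547 -0.1031  0.042 ] [-0.0942 -0.1518]
kRf [0.4505 0.2137 0.042 ] [-0.0904  0.165 ]
```

```bash
sed -i 's/YAW=0.025; O=np.array(.*$/YAW=0.018; O=np.array([0.543,0.053])/' h.py; python3 -c "
from h import *
go(w(-.045,.035,.0725));go(w(.0265,.035,.0725))"
```

```text
t 23.5 grasp [0.5009 0.0822 0.1597] spin 0.005 slide [0.0035 0.005  0.0872] w 0.0292 ff 40.0 wf [-0.7 -0.5 -2. ]
 t 23.5 grasp [0.5009 0.0822 0.1597] spin 0.005 slide [-0.068   0.005   0.0872] w 0.0292 ff 40.0 wf [-0.7 -0.5 -2. ]
```

Emit:
jog_arm --moves '[{"slide": [0.0035, 0.005, 0.03], "spin": 0.005, "fingers": -1}, {"slide": [0, 0, 0.03], "spin": 0, "fingers": -1}, {"slide": [0, 0, 0.02], "spin": 0, "fingers": -1}, {"slide": [0, 0, 0.007], "spin": 0, "fingers": -1}, {"slide": [0, 0, 0], "spin": 0, "fingers": -1}, {"slide": [0, 0, 0], "spin": 0, "fingers": -1}, {"slide": [-0.01, 0, 0], "spin": 0, "fingers": -1}, {"slide": [-0.01, 0, 0], "spin": 0, "fingers": -1}, {"slide": [0, 0, 0], "spin": 0, "fingers": -1}]'

```text
t: 24.62
tool_pos: [0.5184, 0.0889, 0.2399]
orientation: [[-1.0, -0.02, 0.002], [-0.02, 1.0, 0.0], [-0.002, 0.0, -1.0]]
wrist_force: [-0.4, 0.2, -2.5]
gripper_width: 0.0298
finger_force: 40.0
```

```bash
python3 -c "
from h import *
go(w(.0265,.035,.0725))
p=cams.capture('top');cv2.imwrite('pics/t2.png',cv2.resize(p['color'][160:250,110:280],None,fx=4,fy=4))"
```

```text
t 24.62 grasp [0.5186 0.0889 0.0729] spin 0.002 slide [-0.0502 -0.0014  0.0004] w 0.0298 ff 40.0 wf [-0.4  0.2 -2.5]
```

View pics/t2.png

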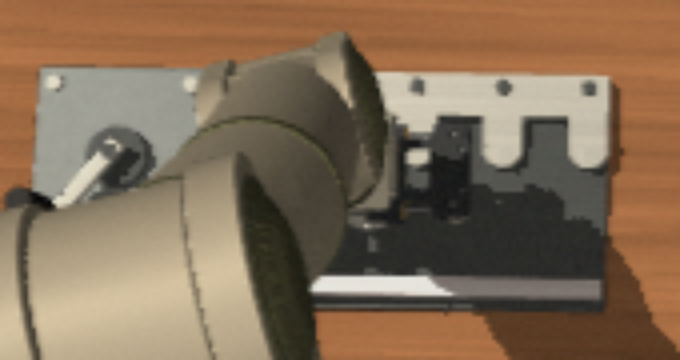

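The arm hides the slot in this view, so I'll slide in steps and watch the wrist force.

Emit:
jog_arm --moves '[{"slide": [-0.006, -0.001, 0], "spin": 0, "fingers": -1}, {"slide": [-0.006, 0, 0], "spin": 0, "fingers": -1}, {"slide": [-0.006, 0, 0], "spin": 0, "fingers": -1}, {"slide": [-0.006, 0, 0], "spin": 0, "fingers": -1}, {"slide": [0, 0, 0], "spin": 0, "fingers": -1}, {"slide": [0, 0, 0], "spin": 0, "fingers": -1}]'

```text
t: 25.42
tool_pos: [0.541, 0.0883, 0.2397]
orientation: [[-1.0, -0.02, -0.0], [-0.02, 1.0, -0.0], [0.0, -0.0, -1.0]]
wrist_force: [0.7, -1.2, -1.6]
gripper_width: 0.0294
finger_force: 40.0
```

```bash
python3 -c "
from h import *
go(w(.0265,.035,.0725))"
```

```text
t 25.43 grasp [0.5409 0.0883 0.0727] spin 0.002 slide [-0.0279 -0.0003  0.0002] w 0.0294 ff 40.0 wf [ 0.7 -1.2 -1.6]
```

Emit:
jog_arm --moves '[{"slide": [-0.006, 0, 0], "spin": 0, "fingers": -1}, {"slide": [-0.006, 0, 0], "spin": 0, "fingers": -1}, {"slide": [-0.006, 0, 0], "spin": 0, "fingers": -1}, {"slide": [-0.005, 0, 0], "spin": 0, "fingers": -1}, {"slide": [-0.004, 0, 0], "spin": 0, "fingers": -1}, {"slide": [0, 0, 0], "spin": 0, "fingers": -1}, {"slide": [0, 0, 0], "spin": 0, "fingers": -1}]'

```text
t: 26.3
tool_pos: [0.568, 0.0889, 0.2397]
orientation: [[-1.0, -0.02, -0.0], [-0.02, 1.0, -0.0], [0.0, -0.0, -1.0]]
wrist_force: [0.1, -1.0, -2.7]
gripper_width: 0.0299
finger_force: 40.0
```

```bash
python3 -c "
from h import *
go(w(.0265,.035,.0725))"
```

```text
t 26.3 grasp [0.5679 0.0889 0.0727] spin 0.002 slide [-0.0009 -0.0004  0.0002] w 0.0299 ff 40.0 wf [ 0.1 -1.  -2.7]
```

Emit:
jog_arm --moves '[{"slide": [-0.002, 0, 0], "spin": 0, "fingers": -1}, {"slide": [-0.002, 0, 0], "spin": 0, "fingers": -1}, {"slide": [0, 0, 0], "spin": 0, "fingers": -1}, {"slide": [0, 0, 0], "spin": 0, "fingers": -1}]'

```text
t: 26.8
tool_pos: [0.5713, 0.089, 0.2395]
orientation: [[-1.0, -0.02, -0.002], [-0.02, 1.0, -0.0], [0.002, -0.0, -1.0]]
wrist_force: [-5.5, 0.2, -0.3]
gripper_width: 0.0296
finger_force: 40.0
```

```bash
python3 -c "
from h import *
go(w(.0265,.035,.0725))"
```

```text
t 26.8 grasp [0.571  0.0889 0.0725] spin 0.002 slide [ 0.0021 -0.0004  0.    ] w 0.0296 ff 40.0 wf [-5.5  0.2 -0.3]
```

Contact at x = 0.571, so it is home. Release, lift and go for the second bush.

Emit:
jog_arm --moves '[{"slide": [0.001, 0, 0.001], "spin": 0, "fingers": -1}, {"slide": [0, 0, 0], "spin": 0, "fingers": 0}, {"slide": [0, 0, 0], "spin": 0, "fingers": 0}, {"slide": [0, 0, -0.05], "spin": 0, "fingers": 0}, {"slide": [0, 0, -0.06], "spin": 0, "fingers": 0.2}, {"slide": [0, -0.058, -0.02], "spin": 0, "fingers": 0.2}, {"slide": [0, -0.058, 0], "spin": 0, "fingers": 0.2}, {"slide": [0, -0.058, 0], "spin": 0, "fingers": 0.2}, {"slide": [0, -0.058, 0], "spin": 0, "fingers": 0.2}, {"slide": [0, -0.058, 0], "spin": 0, "fingers": 0.2}, {"slide": [0, -0.058, 0], "spin": 0, "fingers": 0.2}, {"slide": [0, 0, 0], "spin": 0, "fingers": 0.2}]'

```text
t: 28.3
tool_pos: [0.5773, -0.2649, 0.3689]
orientation: [[-1.0, -0.012, 0.001], [-0.012, 1.0, -0.003], [-0.001, -0.003, -1.0]]
wrist_force: [-0.0, 0.7, 0.7]
gripper_width: 0.0552
finger_force: 0.0
```

```bash
python3 -c "
from h import *
go(np.array([.555,-.366,.2]))
for n in ['top','side']:
  p=cams.capture(n)
  for t in ['bush1']:print(t,[(np.round(d['centre'],3).tolist(),f(d['centre']),round(d['confidence'],2)) for d in models.tip_of(p,t)])"
```

```text
t 28.3 grasp [ 0.5775 -0.2654  0.2019] spin -0.006 slide [ 0.0243 -0.1002  0.0019] w 0.0552 ff 0.0 wf [-0.   0.7  0.7]
bush1 [([0.457, -0.37, -0.003], array([-0.094 , -0.4218]), 0.68), ([0.568, 0.088, 0.018], array([0.0257, 0.034 ]), 0.56), ([0.551, -0.367, 0.001], array([ 0.0008, -0.4204]), 0.48)]
bush1 [([0.46, -0.367, 0.001], array([-0.0903, -0.4186]), 0.83), ([0.553, -0.366, 0.001], array([ 0.0028, -0.4191]), 0.78), ([0.572, 0.087, 0.011], array([0.0298, 0.0335]), 0.69), ([0.638, -0.352, -0.003], array([ 0.0877, -0.407 ]), 0.62), ([0.456, -0.276, 0.0], array([-0.0932, -0.3276]), 0.61)]
```

Emit:
jog_arm --moves '[{"slide": [0.013, -0.049, 0], "spin": 0, "fingers": 0.2}, {"slide": [0.012, -0.049, 0], "spin": 0, "fingers": 0.2}, {"slide": [0, 0, 0], "spin": 0, "fingers": 0.2}, {"slide": [0, 0, 0], "spin": 0, "fingers": 0.2}, {"slide": [0, 0, 0], "spin": 0, "fingers": 0.2}]'

```text
t: 29.12
tool_pos: [0.5561, -0.3553, 0.3688]
orientation: [[-1.0, -0.023, 0.0], [-0.023, 1.0, 0.001], [-0.0, 0.001, -1.0]]
wrist_force: [-0.4, -0.0, -0.0]
gripper_width: 0.0558
finger_force: 0.0
```

```bash
python3 -c "
from h import *
p=cams.capture('wrist')
b=[d['centre'] for d in models.tip_of(p,'bush1')];print(np.round(b,4).tolist())
b=min(b,key=lambda c:np.hypot(c[0]-.553,c[1]+.366))
go(np.array([b[0],b[1],.06]))
"
```

```text
[[0.5564, -0.3656, -0.002], [0.4626, -0.3636, 0.0015], [0.643, -0.3551, 0.0011], [0.454, -0.2735, 0.0027]]
 t 29.23 grasp [ 0.556  -0.3558  0.2019] spin 0.005 slide [-0.0002 -0.0098  0.1419] w 0.0557 ff 0.0 wf [-0.5  0.9  0.2]
```

Emit:
jog_arm --moves '[{"slide": [0.001, -0.01, 0.03], "spin": 0, "fingers": 0.2}, {"slide": [0, 0, 0.04], "spin": 0, "fingers": 0.2}, {"slide": [0, 0, 0.04], "spin": 0, "fingers": 0.2}, {"slide": [0, 0, 0.032], "spin": 0, "fingers": 0.2}, {"slide": [0, 0, 0], "spin": 0, "fingers": 0.2}, {"slide": [0, 0, 0], "spin": 0, "fingers": 0.2}, {"slide": [0, 0, 0], "spin": 0, "fingers": -1}, {"slide": [0, 0, 0], "spin": 0, "fingers": -1}, {"slide": [0, 0, 0], "spin": 0, "fingers": -1}, {"slide": [0, 0, 0], "spin": 0, "fingers": -1}]' --squeeze 40

```text
t: 30.48
tool_pos: [0.5545, -0.3675, 0.2274]
orientation: [[-1.0, -0.02, 0.001], [-0.02, 1.0, -0.0], [-0.001, -0.0, -1.0]]
wrist_force: [-0.7, 1.1, 6.0]
gripper_width: 0.0292
finger_force: 40.0
```

```bash
python3 -c "
from h import *
go(w(-.045,-.105,.16))"
```

```text
t 30.48 grasp [ 0.5547 -0.3676  0.0604] spin 0.002 slide [ 0.0491  0.3158 -0.0996] w 0.0292 ff 40.0 wf [-0.7  1.1  6. ]
```

Emit:
jog_arm --moves '[{"slide": [0, 0, -0.05], "spin": 0, "fingers": -1}, {"slide": [0, 0, -0.05], "spin": 0, "fingers": -1}, {"slide": [0.009, 0.053, 0], "spin": 0, "fingers": -1}, {"slide": [0.008, 0.053, 0], "spin": 0, "fingers": -1}, {"slide": [0.008, 0.053, 0], "spin": 0, "fingers": -1}, {"slide": [0.008, 0.053, 0], "spin": 0, "fingers": -1}, {"slide": [0.008, 0.052, 0], "spin": 0, "fingers": -1}, {"slide": [0.008, 0.052, 0], "spin": 0, "fingers": -1}, {"slide": [0, 0, 0], "spin": 0, "fingers": -1}, {"slide": [0, 0, 0], "spin": 0, "fingers": -1}, {"slide": [0, 0, 0], "spin": 0, "fingers": -1}]'

```text
t: 31.85
tool_pos: [0.4991, -0.0538, 0.3267]
orientation: [[-1.0, -0.018, -0.0], [-0.018, 1.0, -0.0], [0.0, -0.0, -1.0]]
wrist_force: [-0.4, -0.5, -2.4]
gripper_width: 0.0294
finger_force: 40.0
```

```bash
python3 -c "
from h import *
go(w(-.045,-.105,.0727))"
```

```text
t 31.85 grasp [ 0.4991 -0.0539  0.1597] spin 0.0 slide [-0.0008  0.0011  0.087 ] w 0.0294 ff 40.0 wf [-0.4 -0.5 -2.4]
```

Emit:
jog_arm --moves '[{"slide": [0, 0.001, 0.03], "spin": 0, "fingers": -1}, {"slide": [0, 0, 0.03], "spin": 0, "fingers": -1}, {"slide": [0, 0, 0.02], "spin": 0, "fingers": -1}, {"slide": [0, 0, 0.007], "spin": 0, "fingers": -1}, {"slide": [0, 0, 0], "spin": 0, "fingers": -1}, {"slide": [-0.01, 0, 0], "spin": 0, "fingers": -1}, {"slide": [-0.01, 0, 0], "spin": 0, "fingers": -1}, {"slide": [-0.006, 0, 0], "spin": 0, "fingers": -1}, {"slide": [-0.006, 0, 0], "spin": 0, "fingers": -1}, {"slide": [-0.006, 0, 0], "spin": 0, "fingers": -1}, {"slide": [-0.006, 0, 0], "spin": 0, "fingers": -1}, {"slide": [0, 0, 0], "spin": 0, "fingers": -1}]'

```text
t: 33.35
tool_pos: [0.5435, -0.0506, 0.2397]
orientation: [[-1.0, -0.02, 0.0], [-0.02, 1.0, -0.0], [-0.0, -0.0, -1.0]]
wrist_force: [-0.3, 0.3, -3.1]
gripper_width: 0.0293
finger_force: 40.0
```

```bash
python3 -c "
from h import *
go(w(.0265,-.105,.0725))"
```

```text
t 33.35 grasp [ 0.5435 -0.0506  0.0727] spin 0.002 slide [-0.0278 -0.0014  0.0002] w 0.0293 ff 40.0 wf [-0.3  0.3 -3.1]
```

Emit:
jog_arm --moves '[{"slide": [-0.006, -0.0005, 0], "spin": 0, "fingers": -1}, {"slide": [-0.006, 0, 0], "spin": 0, "fingers": -1}, {"slide": [-0.006, 0, 0], "spin": 0, "fingers": -1}, {"slide": [-0.005, 0, 0], "spin": 0, "fingers": -1}, {"slide": [-0.003, 0, 0], "spin": 0, "fingers": -1}, {"slide": [-0.002, 0, 0], "spin": 0, "fingers": -1}, {"slide": [-0.002, 0, 0], "spin": 0, "fingers": -1}, {"slide": [0, 0, 0], "spin": 0, "fingers": -1}, {"slide": [0, 0, 0], "spin": 0, "fingers": -1}]'

```text
t: 34.48
tool_pos: [0.5725, -0.0506, 0.2396]
orientation: [[-1.0, -0.02, -0.001], [-0.02, 1.0, -0.0], [0.001, 0.0, -1.0]]
wrist_force: [-2.4, -0.7, -2.6]
gripper_width: 0.0297
finger_force: 40.0
```

```bash
python3 -c "
from h import *
go(w(.0265,-.105,.0725))"
```

```text
t 34.48 grasp [ 0.5724 -0.0506  0.0726] spin 0.002 slide [ 0.001  -0.0009  0.0001] w 0.0297 ff 40.0 wf [-2.4 -0.7 -2.6]
```

Emit:
jog_arm --moves '[{"slide": [-0.002, 0, 0], "spin": 0, "fingers": -1}, {"slide": [0, 0, 0], "spin": 0, "fingers": -1}, {"slide": [0.001, 0, 0.001], "spin": 0, "fingers": -1}, {"slide": [0, 0, 0], "spin": 0, "fingers": 0}, {"slide": [0, 0, 0], "spin": 0, "fingers": 0}, {"slide": [0, 0, -0.05], "spin": 0, "fingers": 0}, {"slide": [0, 0, -0.06], "spin": 0, "fingers": 0}, {"slide": [0.02, 0.01, -0.06], "spin": 0, "fingers": 0}, {"slide": [0.02, 0.06, 0], "spin": 0, "fingers": 0}, {"slide": [0, 0, 0], "spin": 0, "fingers": 0}, {"slide": [0, 0, 0], "spin": 0, "fingers": 0}]'

```text
t: 35.85
tool_pos: [0.5336, 0.0178, 0.4075]
orientation: [[-1.0, -0.021, 0.001], [-0.021, 1.0, -0.0], [-0.001, -0.0, -1.0]]
wrist_force: [0.5, 0.2, -0.9]
gripper_width: 0.0462
finger_force: 0.0
```

```bash
python3 look.py w6 bush1 handle_grip; python3 -c "
from h import *
print(np.round(monitor.state()['qpos'],2))
go(w(-.050,.276,.25),yaw=YAW-np.pi/2)
for n in ['side','top']:
  p=cams.capture(n)
  for t in ['bush1','handle_grip']:print(t,[(np.round(d['centre'],3).tolist(),f(d['centre']),round(d['confidence'],2)) for d in models.tip_of(p,t)])"
```

```text
bush1 [([0.4528, -0.2766, -0.001], [-0.0961, -0.3279], 0.97), ([0.567, 0.0904, 0.0108], [0.0247, 0.037], 0.89), ([0.5738, -0.0479, 0.0088], [0.029, -0.1014], 0.76)]
handle_grip []
[-0.15  0.37  0.02  2.03 -0.01  0.74  1.46]
 t 36.0 grasp [0.5337 0.0166 0.24  ] spin 1.571 slide [ 0.3122 -0.04   -0.01  ] w 0.0467 ff 0.0 wf [-0.4  0.2  0.1]
bush1 [([0.572, -0.052, 0.014], array([ 0.0275, -0.1052]), 0.86), ([0.639, -0.356, -0.002], array([ 0.089 , -0.4105]), 0.82), ([0.573, 0.09, 0.013], array([0.0311, 0.0369]), 0.81), ([0.454, -0.278, -0.0], array([-0.0949, -0.3297]), 0.8), ([0.463, -0.366, -0.001], array([-0.0876, -0.4173]), 0.57)]
handle_grip [([0.486, 0.328, 0.155], array([-0.0515,  0.2761]), 0.55), ([0.663, -0.271, -0.003], array([ 0.114, -0.326]), 0.5)]
bush1 [([0.459, -0.37, -0.002], array([-0.0918, -0.421 ]), 0.74), ([0.643, -0.348, -0.001], array([ 0.0926, -0.4029]), 0.53), ([0.719, 0.1, -0.001], array([0.1772, 0.0439]), 0.5), ([0.45, -0.273, -0.001], array([-0.0984, -0.3243]), 0.47), ([0.54, 0.052, 0.0], array([-0.0026, -0.0008]), 0.44)]
handle_grip []
```

View pics/w6.png

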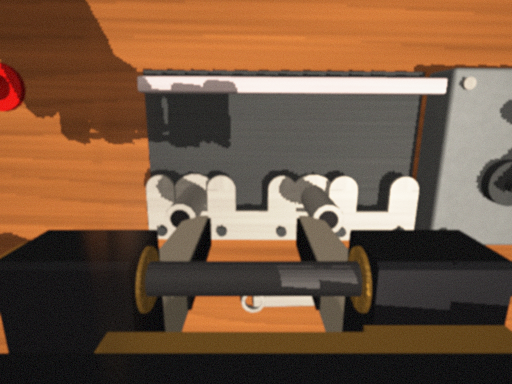

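The wrist view shows both bushes standing fully in their slots, at (185,200) and (320,200), with the keeper open. Back to the crank handle.

Emit:
jog_arm --moves '[{"slide": [0, 0, 0], "spin": 0.174, "fingers": 0}, {"slide": [0, 0, 0], "spin": 0.174, "fingers": 0}, {"slide": [0, 0, 0], "spin": 0.174, "fingers": 0}, {"slide": [0, 0, 0], "spin": 0.174, "fingers": 0}, {"slide": [0, 0, 0], "spin": 0.175, "fingers": 0}, {"slide": [0, 0, 0], "spin": 0.175, "fingers": 0}, {"slide": [0, 0, 0], "spin": 0.175, "fingers": 0}, {"slide": [0, 0, 0], "spin": 0.175, "fingers": 0}, {"slide": [0, 0, 0], "spin": 0.175, "fingers": 0}, {"slide": [0.05, 0, 0], "spin": 0, "fingers": 0}, {"slide": [0.05, 0, 0], "spin": 0, "fingers": 0}, {"slide": [0, 0, 0], "spin": 0, "fingers": 0}]'

```text
t: 37.8
tool_pos: [0.5311, 0.1218, 0.4069]
orientation: [[-0.026, 1.0, -0.001], [1.0, 0.026, 0.001], [0.001, -0.001, -1.0]]
wrist_force: [0.0, -0.2, -0.7]
gripper_width: 0.0466
finger_force: 0.0
```

Emit:
jog_arm --moves '[{"slide": [0.053, -0.01, 0], "spin": 0, "fingers": 0}, {"slide": [0.053, -0.01, 0], "spin": 0, "fingers": 0}, {"slide": [0.053, -0.01, 0], "spin": 0, "fingers": 0}, {"slide": [0.052, -0.011, 0], "spin": 0, "fingers": 0}, {"slide": [0, 0, 0], "spin": 0, "fingers": 0}, {"slide": [0, 0, 0], "spin": 0, "fingers": 0}, {"slide": [0, 0, 0], "spin": 0, "fingers": 0}]'

```text
t: 38.67
tool_pos: [0.4868, 0.3259, 0.4075]
orientation: [[-0.017, 1.0, 0.0], [1.0, 0.017, -0.0], [-0.0, 0.0, -1.0]]
wrist_force: [-0.1, 0.6, -0.3]
gripper_width: 0.0464
finger_force: 0.0
```

```bash
python3 -c "
from h import *
go([.4872,.3264,.15],yaw=YAW-np.pi/2)"; python3 look.py w7 handle_grip crank_axis
python3 -c "
from h import *
a=5.6-np.arange(0,29)*.2; P=np.c_[-65*np.sin(a),-65*np.cos(a)]
print(np.round(np.diff(P,axis=0),1).tolist())"
```

```text
t 38.67 grasp [0.4869 0.3258 0.2405] spin -0.001 slide [0.0006 0.0003 0.0905] w 0.0464 ff 0.0 wf [-0.1  0.6 -0.3]
handle_grip [([0.488, 0.3278, 0.1575], [-0.05, 0.2757], 0.56), ([0.5617, 0.1531, 0.0129], [0.0205, 0.0997], 0.46)]
crank_axis [([0.5388, 0.2813, 0.1005], [-0.0001, 0.2283], 0.72)]
[[9.2, 9.2], [7.2, 10.8], [4.9, 12.0], [2.4, 12.8], [-0.2, 13.0], [-2.7, 12.7], [-5.2, 11.9], [-7.5, 10.6], [-9.4, 8.9], [-11.0, 6.9], [-12.2, 4.6], [-12.8, 2.0], [-13.0, -0.5], [-12.6, -3.1], [-11.7, -5.5], [-10.4, -7.8], [-8.6, -9.7], [-6.6, -11.2], [-4.2, -12.3], [-1.7, -12.9], [0.9, -12.9], [3.5, -12.5], [5.9, -11.6], [8.1, -10.2], [9.9, -8.4], [11.4, -6.2], [12.4, -3.8], [12.9, -1.3]]
```

View pics/w7.png

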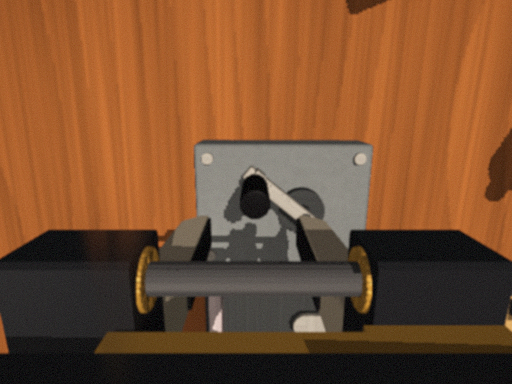

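The handle stands upright at (255,197), right between the fingers. Descend, grip and wind back.

Emit:
jog_arm --moves '[{"slide": [0.001, 0, 0.045], "spin": 0, "fingers": 0}, {"slide": [0, 0, 0.045], "spin": 0, "fingers": 0}, {"slide": [0, 0, 0], "spin": 0, "fingers": 0}, {"slide": [0, 0, 0], "spin": 0, "fingers": 0}, {"slide": [0, 0, 0], "spin": 0, "fingers": -1}, {"slide": [0, 0, 0], "spin": 0, "fingers": -1}, {"slide": [0, 0, 0], "spin": 0, "fingers": -1}, {"slide": [0, 0, 0], "spin": 0, "fingers": -1}]' --squeeze 60

```text
t: 39.83
tool_pos: [0.487, 0.3291, 0.3182]
orientation: [[-0.02, 1.0, 0.003], [1.0, 0.02, 0.001], [0.001, 0.003, -1.0]]
wrist_force: [4.1, 0.1, 4.5]
gripper_width: 0.0213
finger_force: 60.0
```

Emit:
jog_arm --moves '[{"slide": [0.0092, 0.0092, 0], "spin": 0, "fingers": -1}, {"slide": [0.0072, 0.0108, 0], "spin": 0, "fingers": -1}, {"slide": [0.0049, 0.012, 0], "spin": 0, "fingers": -1}, {"slide": [0.0024, 0.0128, 0], "spin": 0, "fingers": -1}, {"slide": [-0.0002, 0.013, 0], "spin": 0, "fingers": -1}, {"slide": [-0.0027, 0.0127, 0], "spin": 0, "fingers": -1}, {"slide": [-0.0052, 0.0119, 0], "spin": 0, "fingers": -1}, {"slide": [-0.0075, 0.0106, 0], "spin": 0, "fingers": -1}, {"slide": [0, 0, 0], "spin": 0, "fingers": -1}]'

```text
t: 40.95
tool_pos: [0.5791, 0.3397, 0.3182]
orientation: [[-0.02, 1.0, -0.0], [1.0, 0.02, 0.002], [0.002, -0.0, -1.0]]
wrist_force: [-1.1, 2.1, 9.0]
gripper_width: 0.0211
finger_force: 60.0
```

```bash
python3 c.py 4.0
```

```text
t 40.95 grasp [0.5791 0.3401 0.1512] spin 0.002 slide [-0.0022  0.0012  0.0012] w 0.0211 ff 60.0 wf [-1.1  2.1  9. ]
angle 4.035516350248367 r 0.06593671208060044
[(array([-0.0719, -0.001 ]), 0.67), (array([0.0302, 0.0333]), 0.22)]
```

Emit:
jog_arm --moves '[{"slide": [-0.0104, 0.0089, 0], "spin": 0, "fingers": -1}, {"slide": [-0.011, 0.0069, 0], "spin": 0, "fingers": -1}, {"slide": [-0.0122, 0.0046, 0], "spin": 0, "fingers": -1}, {"slide": [-0.0128, 0.002, 0], "spin": 0, "fingers": -1}, {"slide": [-0.013, -0.0005, 0], "spin": 0, "fingers": -1}, {"slide": [-0.0126, -0.0031, 0], "spin": 0, "fingers": -1}, {"slide": [-0.0117, -0.0055, 0], "spin": 0, "fingers": -1}, {"slide": [-0.0104, -0.0078, 0], "spin": 0, "fingers": -1}, {"slide": [-0.0086, -0.0097, 0], "spin": 0, "fingers": -1}, {"slide": [-0.0066, -0.0112, 0], "spin": 0, "fingers": -1}, {"slide": [0, 0, 0], "spin": 0, "fingers": -1}]'

```text
t: 42.42
tool_pos: [0.5659, 0.2298, 0.3182]
orientation: [[-0.02, 1.0, 0.002], [1.0, 0.02, 0.002], [0.001, 0.002, -1.0]]
wrist_force: [1.7, 2.0, 7.9]
gripper_width: 0.0209
finger_force: 60.0
```

```bash
python3 c.py 2.0
```

```text
t 42.42 grasp [0.5662 0.23   0.1512] spin 0.002 slide [-0.0007  0.0007  0.0012] w 0.0209 ff 60.0 wf [1.7 2.  7.9]
angle 1.9953577071592543 r 0.06408993680758313
[(array([-0.0414, -0.0053]), 0.69)]
```

Emit:
jog_arm --moves '[{"slide": [-0.0045, -0.0122, 0], "spin": 0, "fingers": -1}, {"slide": [-0.0017, -0.0129, 0], "spin": 0, "fingers": -1}, {"slide": [0.0009, -0.0129, 0], "spin": 0, "fingers": -1}, {"slide": [0.0035, -0.0125, 0], "spin": 0, "fingers": -1}, {"slide": [0.0059, -0.0116, 0], "spin": 0, "fingers": -1}, {"slide": [0.0081, -0.0102, 0], "spin": 0, "fingers": -1}, {"slide": [0.0099, -0.0084, 0], "spin": 0, "fingers": -1}, {"slide": [0.0114, -0.0062, 0], "spin": 0, "fingers": -1}, {"slide": [0.0124, -0.0038, 0], "spin": 0, "fingers": -1}, {"slide": [0.0129, -0.0013, 0], "spin": 0, "fingers": -1}, {"slide": [0, 0, 0], "spin": 0, "fingers": -1}, {"slide": [0, 0, 0], "spin": 0, "fingers": -1}]'

```text
t: 44.02
tool_pos: [0.4735, 0.2863, 0.3181]
orientation: [[-0.02, 1.0, 0.002], [1.0, 0.02, 0.001], [0.001, 0.002, -1.0]]
wrist_force: [2.5, 0.3, 9.6]
gripper_width: 0.021
finger_force: 60.0
```

```bash
python3 c.py 0
```

```text
t 44.02 grasp [0.4737 0.2864 0.1511] spin 0.002 slide [0.0004 0.     0.0011] w 0.021 ff 60.0 wf [2.5 0.3 9.6]
angle 0.006153768473923781 r 0.06500123075757874
[(array([-0.011 , -0.0026]), 0.58)]
```

The crank is shut (about 0.006 rad). Now open fully and push the handle towards +x with the near finger.

Emit:
jog_arm --moves '[{"slide": [0, 0, 0], "spin": 0, "fingers": 0}, {"slide": [0, 0, 0], "spin": 0, "fingers": 1}, {"slide": [0, 0, 0], "spin": 0, "fingers": 1}, {"slide": [0, 0, 0], "spin": 0, "fingers": 1}, {"slide": [0, 0.015, 0], "spin": 0, "fingers": 1}, {"slide": [0, 0.015, 0], "spin": 0, "fingers": 1}, {"slide": [0, 0.01, 0], "spin": 0, "fingers": 1}, {"slide": [0, 0.009, 0], "spin": 0, "fingers": 1}, {"slide": [0, 0.009, 0], "spin": 0, "fingers": 1}, {"slide": [0, 0.009, 0], "spin": 0, "fingers": 1}, {"slide": [0, 0.009, 0], "spin": 0, "fingers": 1}, {"slide": [0, 0, 0], "spin": 0, "fingers": 1}]'

```text
t: 45.62
tool_pos: [0.55, 0.2875, 0.3176]
orientation: [[-0.019, 1.0, 0.003], [1.0, 0.019, 0.0], [0.0, 0.003, -1.0]]
wrist_force: [1.0, 1.0, 1.3]
gripper_width: 0.093
finger_force: 0.7
```

```bash
python3 look.py w8 handle_grip; python3 -c "
from h import *
go(w(-.005,.235,.19),yaw=YAW-np.pi/2)
for n in ['side']:
  p=cams.capture(n)
  for t in ['handle_grip','keeper']:print(t,[(f(d['centre']),np.round(d['centre'][2],3),round(d['confidence'],2)) for d in models.tip_of(p,t)])"
```

```text
handle_grip [([0.5178, 0.2873, 0.1309], [-0.021, 0.2347], 0.91)]
 t 45.73 grasp [0.5497 0.2877 0.1505] spin 0.002 slide [ 0.0005 -0.0159 -0.0395] w 0.0931 ff 0.0 wf [-0.4 -0.2  1.1]
handle_grip [(array([0.027 , 0.1009]), np.float64(0.014), 0.74), (array([-0.0191,  0.2339]), np.float64(0.131), 0.48)]
keeper [(array([-0.0135, -0.0051]), np.float64(0.017), 0.73), (array([ 0.2058, -0.209 ]), np.float64(-0.002), 0.58)]
```

View pics/w8.png

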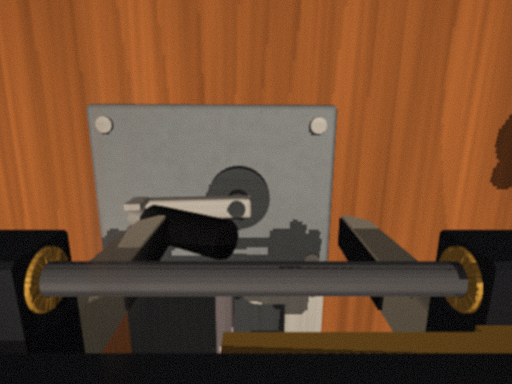

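The handle (140–240, 210–255) is tilted down to about 0.6 rad. Next, lift, close the fingers and press it flat from above.

Emit:
jog_arm --moves '[{"slide": [0, 0, -0.045], "spin": 0, "fingers": 1}, {"slide": [0, -0.014, 0], "spin": 0, "fingers": -1}, {"slide": [0, 0, 0], "spin": 0, "fingers": -1}, {"slide": [0, 0, 0], "spin": 0, "fingers": -1}, {"slide": [0, 0, 0], "spin": 0, "fingers": -1}, {"slide": [0, 0, 0.015], "spin": 0, "fingers": -1}, {"slide": [0, 0, 0.012], "spin": 0, "fingers": -1}, {"slide": [0, 0, 0.012], "spin": 0, "fingers": -1}, {"slide": [0, 0, 0.012], "spin": 0, "fingers": -1}, {"slide": [0, 0, 0.01], "spin": 0, "fingers": -1}, {"slide": [0, 0, 0], "spin": 0, "fingers": -1}, {"slide": [0, 0, 0], "spin": 0, "fingers": -1}]' --squeeze 10

```text
t: 47.38
tool_pos: [0.5372, 0.2874, 0.3018]
orientation: [[-0.019, 1.0, 0.007], [1.0, 0.019, 0.002], [0.001, 0.007, -1.0]]
wrist_force: [9.3, 1.3, 1.8]
gripper_width: 0.0168
finger_force: 10.3
```

```bash
python3 -c "
from h import *
go(w(-.005,.235,.129),yaw=YAW-np.pi/2)"
```

```text
t 47.38 grasp [0.5384 0.2877 0.1348] spin 0.001 slide [ 0.0003 -0.0046  0.0058] w 0.0168 ff 10.3 wf [9.3 1.3 1.8]
```

The fingers caught the handle's end before shutting. Lift and check.

Emit:
jog_arm --moves '[{"slide": [0, 0, 0], "spin": 0, "fingers": 0.2}, {"slide": [0, 0, 0], "spin": 0, "fingers": 0.2}, {"slide": [0, 0, -0.03], "spin": 0, "fingers": 0.2}, {"slide": [0, 0, -0.03], "spin": 0, "fingers": -1}, {"slide": [0, 0, 0], "spin": 0, "fingers": -1}, {"slide": [0, 0, 0], "spin": 0, "fingers": -1}, {"slide": [0, 0, 0], "spin": 0, "fingers": -1}]'

```text
t: 48.25
tool_pos: [0.5341, 0.2873, 0.3601]
orientation: [[-0.02, 1.0, -0.002], [1.0, 0.02, -0.001], [-0.001, -0.002, -1.0]]
wrist_force: [0.9, -0.3, 0.0]
gripper_width: 0.0114
finger_force: 0.0
```

```bash
python3 look.py w9 handle_grip; python3 -c "
from h import *
go(w(-.003,.235,.129),yaw=YAW-np.pi/2)"
```

```text
handle_grip [([0.5276, 0.2869, 0.1061], [-0.0112, 0.2341], 0.89)]
 t 48.35 grasp [0.5341 0.2872 0.1934] spin 0.002 slide [0.0007 0.0017 0.0644] w 0.0034 ff 0.0 wf [0.9 0.6 0.2]
```

View pics/w9.png

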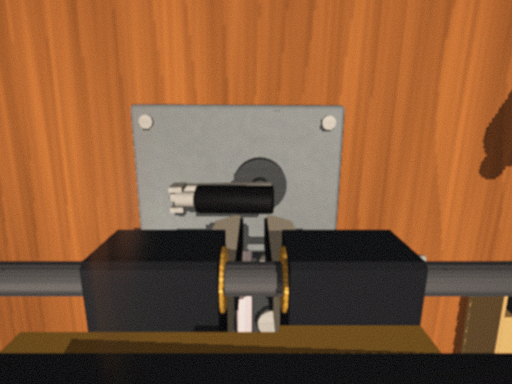

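The handle lies almost flat along the arm (170–272, 198). A last press with the fingers closed.

Emit:
jog_arm --moves '[{"slide": [0, 0, 0.02], "spin": 0, "fingers": -1}, {"slide": [0, 0, 0.02], "spin": 0, "fingers": -1}, {"slide": [0, 0, 0.012], "spin": 0, "fingers": -1}, {"slide": [0, 0, 0.006], "spin": 0, "fingers": -1}, {"slide": [0, 0, 0.006], "spin": 0, "fingers": -1}, {"slide": [0, 0, 0], "spin": 0, "fingers": -1}]'

```text
t: 49.1
tool_pos: [0.5347, 0.2874, 0.2973]
orientation: [[-0.02, 1.0, 0.0], [1.0, 0.02, 0.0], [0.0, 0.0, -1.0]]
wrist_force: [-0.6, 0.1, 0.2]
gripper_width: 0.0008
finger_force: 0.0
```

```bash
python3 -c "
from h import *
go(w(-.003,.235,.129),yaw=YAW-np.pi/2)"
```

```text
t 49.1 grasp [0.5347 0.2874 0.1303] spin 0.002 slide [0.0005 0.0011 0.0013] w 0.0008 ff 0.0 wf [-0.6  0.1  0.2]
```

Fingertips at 111 mm with no contact, so the handle is flat. Retreat, then a last check.

Emit:
jog_arm --moves '[{"slide": [0, 0, -0.05], "spin": 0, "fingers": -1}, {"slide": [0, 0, -0.06], "spin": 0, "fingers": -1}, {"slide": [0.05, 0, -0.04], "spin": 0, "fingers": -1}, {"slide": [0.05, 0, 0], "spin": 0, "fingers": -1}, {"slide": [0.05, 0, 0], "spin": 0, "fingers": -1}, {"slide": [0.05, 0, 0], "spin": 0, "fingers": -1}, {"slide": [0, 0, 0], "spin": 0, "fingers": -1}, {"slide": [0, 0, 0], "spin": 0, "fingers": -1}]'

```text
t: 50.1
tool_pos: [0.5305, 0.4854, 0.4463]
orientation: [[-0.02, 1.0, -0.0], [1.0, 0.02, -0.001], [-0.001, -0.0, -1.0]]
wrist_force: [0.5, 0.6, -0.0]
gripper_width: 0.0007
finger_force: 0.0
```

```bash
python3 -c "
from h import *
p=cams.capture('side');cv2.imwrite('pics/s9.png',cv2.resize(p['color'][100:280,140:340],None,fx=3,fy=3))
for n in ['side','top']:
  p=cams.capture(n)
  for t in ['bush1','handle_grip','keeper']:print(t,[(f(d['centre']),np.round(d['centre'][2],3),round(d['confidence'],2)) for d in models.tip_of(p,t)])"
```

```text
bush1 [(array([-0.0869, -0.4175]), np.float64(0.0), 0.87), (array([-0.0965, -0.326 ]), np.float64(-0.001), 0.8), (array([ 0.0879, -0.4087]), np.float64(-0.004), 0.65), (array([ 0.0305, -0.1044]), np.float64(0.014), 0.64), (array([0.0325, 0.0373]), np.float64(0.009), 0.5)]
handle_grip [(array([-0.0099,  0.2335]), np.float64(0.101), 0.46)]
keeper [(array([-0.0125, -0.0067]), np.float64(0.017), 0.84), (array([-0.1983, -0.571 ]), np.float64(0.002), 0.64)]
bush1 [(array([ 0.0263, -0.1031]), np.float64(0.012), 0.72), (array([0.0275, 0.1008]), np.float64(0.014), 0.7), (array([ 0.0932, -0.4044]), np.float64(-0.001), 0.63), (array([-0.0923, -0.4205]), np.float64(-0.003), 0.6), (array([-0.1009, -0.3257]), np.float64(-0.004), 0.51), (array([0.0288, 0.0377]), np.float64(0.018), 0.49)]
handle_grip []
keeper [(array([-0.0145, -0.0017]), np.float64(0.012), 0.57), (array([-0.0107,  0.2295]), np.float64(0.101), 0.54)]
```

View pics/s9.png

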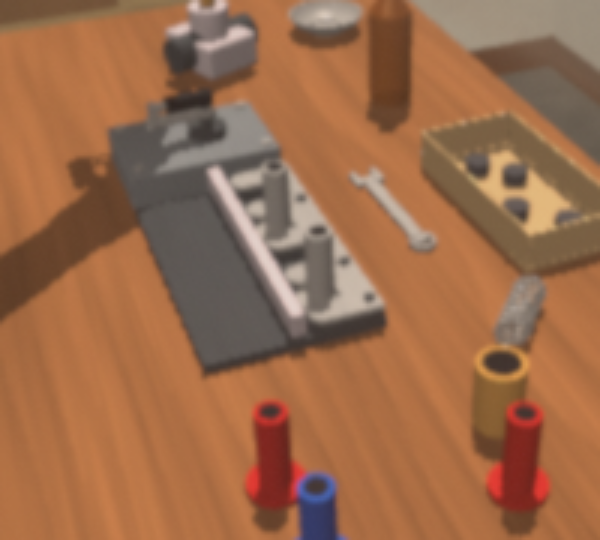

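The side view shows both bushes home in their slots at (277,200) and (320,265), the keeper shut along (215,170)–(300,330), and the handle flat at (188,102).

```bash
python3 -c "
from bench import env
print(env.sign_off())"
```

```text
the job is handed in; nothing more can be done
None
```

The job is handed in (no verdict came back): both steel bushes are home in slots 1 and 3, the keeper is wound shut and the handle is folded flat, after one slipped grip on the handle before winding that I regripped.

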